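# Release the push-push catch and take the drilling template off its keyhole studs

### The job

The aluminium drilling template hangs by its two keyhole slots on the headed studs of the sloping green stand, and the red push-push catch may have been left up (template locked) or down (template free to slide). Get the catch down and check that it has stayed down, slide the template up the slope to the wide ends of its slots, lift it free by its wooden grip and lay it flat, grip upwards, in the wooden tray. Leave the empty stand with the catch popped up again, and do not disturb the oil can or the rivet tin behind.

Things in the scene. Friction and masses are not known exactly. Their poses are not given: they have to be found in the camera images.
- stand: Fixed stand with a green sloping deck on dark legs, 152 mm up the slope x 184 mm across. Origin: on the bench under the deck's centre; x points level to the high back edge, y to the left seen from its low front, z up. It stands on the right or the left of the work area, the tray on the other side.
- deck (a point): Centre of the deck's top face, 74 mm above the stand's origin. x = up the slope (the stand's x turned 25 deg upward), y = the stand's y, z = square out of the deck. In this frame, two headed studs stand at x 0, y -60 and y +10 mm: shank 7 mm, head 16 mm across and 4 mm thick, its top 16 mm above the deck, so the 6 mm plate has 6 mm of play under the heads.
- ledge (a point): Middle of the front face of the 11 mm high stop ledge along the deck's upper edge, at deck x 59, y -26 mm; 122 mm long; axes as deck. When the template's upper edge meets it, the stud heads are in the wide ends of the slots and the template can be lifted square off the deck. Pushed flat on the deck by its grip it may tip and wedge under the heads: raise it 2 to 4 mm to slide.
- template: Loose aluminium plate 100 (x) x 110 (y) x 6 mm, 0.25 to 0.5 kg. Origin: centre of its underside; axes as deck while it hangs, grip on +z. Starts at deck x -18, y -25 mm. Keyholes at its y +-35: 10 mm wide from x 22 to 2, then 22 mm square from x 2 to -20. It must slide 27 mm (24 to 30) up the slope to lift off; with the catch up the steel dog stops it after 2 mm.
- template_grip (a point): Centre of the wooden grip bar in the middle of the template, 33 mm above its underside; axes as the template. The bar is 18 (x) x 46 (y) x 22 mm, 22 to 44 mm above the underside, on two short posts: grip it across its 18 mm.
- catch (a joint): Travel of the red catch into the deck (along -z of deck), m: 0 = up (yellow band and dog show), about 0.014 = latched down (template free to slide), 0.026 = solid stop. Pressed to within 1 mm of the stop and let go it changes over: from up it stays down, from down it pops up. A press short of 0.023 changes nothing. Pressing takes 5 N (up) to 10 N (just before the stop) at up to 30 mm/s.
- catch_top (a point): Centre of the top of the red plunger, 33 mm across, at deck x 40, y 60 mm, in a dark collar 6 mm high; axes as deck. It moves with the catch: 38 mm above the deck when up, 24 when latched, 12 at the stop. Press along its -z. The dog, part of the catch, is a steel bar at deck x 34 to 46, y -1 to 27 mm: 12 mm above the deck when up, beneath it when latched.
- tray: Fixed open wooden tray, 156 (x) x 172 (y) x 28 mm, walls 6 mm, inner floor 6 mm above the bench. Origin: centre of its underside; z up.
- oil_can: Conical oil can with a bent spout, 88 x 116 x 202 mm, standing at the back; leave alone. Origin: centre of its underside.
- rivet_tin: Grey round tin with rivets, 75 mm across, 57 mm high, beside the oil can; leave alone. Origin: centre of its underside.

How it is judged:
On the way:
1. the template has come free of the studs and is at least 50 mm above the deck (z of template in the frame of deck above 0.05 m), for 0.05 s.
At the end, for the whole second after the job is handed in: The template lies flat (within 4.5 deg), grip upwards and at rest on the floor of the tray, inside its walls; the catch is up (pressed in by less than 3 mm) (value of joint catch below 0.003 m and x of template in the frame of tray between -0.035 and 0.035 m and y of template in the frame of tray between -0.04 and 0.04 m and z of template in the frame of tray below 0.012 m and angle between template's own z axis and vertical below 0.08 rad and linear speed of template below 0.01 m/s); the robot touches nothing.
It fails at once if the oil can or the rivet tin is pushed more than 3 cm (distance of any of oil_can, rivet_tin from where it was at the start of the episode above 0.03 m).
It also fails if it takes over 67 s, if anything falls off the work surface, if the arm or the gripper's body presses on something with over 40 N, if the wrist force passes 120 N, or if a joint passes its speed limit or range.

### The arm

A 7-joint arm with a two-finger parallel gripper is mounted at the origin on a cart in front of the work surface, level with it; the furniture and walls round the work are solid. World frame = base frame: x ahead of the robot, y to its left, z up, the work surface at z = 0. Lengths are in m, angles in rad, forces in N, time in s.
With the tool pointing down it reaches from about 0.4 to 0.85 m from the base axis. Payload 4.5 kg.
Tool frame: the origin (TCP) lies midway between the tips of the shut fingers; the grasp point (between the pads) lies 19 mm behind it (r.grip_point_offset is the distance from the TCP to the grasp point, in m); z points along the fingers, y is the line along which they close (so a half turn about z gives the same grasp; the last joint's range is limited). The gripper opens to 88 mm and grips with 3 to 60 N. Pads are 18 mm wide; open, the fingers measure 123 mm over their backs; the gripper's body (75 mm by 187 mm) begins 45 mm behind the grasp point.
Start: joints at [-1.223, 0.689, -0.195, 1.565, 0.157, 0.902, -0.215], TCP at [0.193, 0.595, 0.239] pointing down, gripper open.
Joint ranges: [-3.01, 3.01], [-0.46, 2.08], [-1.47, 1.51], [0.13, 2.56], [-1, 4.14], [0.04, 2.09], [-2.66, 2.66]. Speed limits (rad/s): [2.57, 2.57, 3.14, 3.14, 3.14, 3.14, 3.14].

### API

Orientations are given as a unit quaternion [x, y, z, w].
In Python, from plant import r, optics gives the robot as it stands.
- The arm moves only by the shell command python3 -m pendant 'ROWS' [OPENING] [FORCE]. ROWS is JSON, a list of rows, each a list of 6 numbers: the shift along the tool's x, y, z as a fraction of full scale, then the turn, a rotation vector about the tool's x, y, z as a fraction of full scale. A call has 1 to 5 rows; each row shifts and turns the commanded pose from where the row before left it, along the tool's axes as they then stand; what a row does not reach is not made up. Full scale, the value 1, is 0.025 m for a shift and pi rad for a turn. A row lasts 1/12 s, in which the tool goes at most 41.7 mm and 7.16 degrees, less where a joint would pass 70% of its speed; a pose out of reach is approached as far as the arm can. A call with a number of a shift or a turn outside -1 to 1 is refused whole. A call with a gripper value outside its range is refused whole. OPENING is the opening, from -1 (shut) to 1 (fully open), set as the call begins (- or left out, the last holds). The fingers move at their own pace and stop on an object; FORCE is the grip in N (left out, the last holds). Time passes only in rows, so rows that do not move let the fingers close. It gives the time, the measured TCP pose, the force, the opening and the grip force at its end, in the units of the state.
- r.get_state(): the state, without advancing time (a new reading comes with each control period).
- optics.snapshot(name): name is "scene" or "top"; returns (picture, depth): 384x512x3 uint8, blue, green, red; 384x512 float32, m along the optical axis (not along the pixel's ray), 0 where there is no reading.
- optics.calibration(name): a dict with "vfov" (degrees; the focal length in pixels is half the picture's height over the tangent of half this angle, whatever the lens; pixels are square), "cx", "cy" (the principal point, pixels), "k1" (the pictures are not rectified: a ray, as slopes to the right and down, at radius r is drawn at 1 + k1 r^2 times it, then the intrinsics apply), "cam_to_world" (4x4, takes a point from camera to world coordinates). Camera axes: x right, y up, looking along -z (the intrinsics and any distortion apply to the point x, -y, -z); pixel columns grow to the right and rows downward; lengths in m; the calibration is good to about 2 mm. A picture is of the moment at which its call begins. calibration takes no time and is no camera call.
- r.finish_job(): hands the job in; it is judged then, once.
The state is a dict: "clock": time; "q": joint angles; "qd": joint speeds; "joint_torque": joint torques, N m; "tool_pos": TCP position; "eef_rot": TCP orientation; "contact_force": force on the tool from outside, world axes, zero at the start; "moment": the same for the moment, N m; "opening": opening from 0.0 (shut) to 1.0 (fully open); "finger_force": force on a finger pad.
Only numpy, scipy, OpenCV 4.12 (cv2) and the standard library are available. Lean on these libraries where they do the work, as an engineer would, in place of code of your own. Each camera call takes 0.05 s, during which the arm holds its last target. There are 200 camera calls.

## Working session

There is one attempt and no reset: what is moved stays moved. The work goes in short steps, Python scripts to look and compute and a shell command to move; the robot and the scene stay as the last step left them, time stands still between calls to the robot, and variables do not carry over. Pictures are saved under pics/ and viewed, at most 10 in all, crops included, and the job is handed in when it is done.

```bash
ls; mkdir -p pics; python3 - <<'E'
from plant import r, optics
import cv2,numpy as np
for n in("scene","top"):
    p,d=optics.snapshot(n); np.savez(f"{n}0.npz",p=p,d=d); cv2.imwrite(f"pics/{n}0.png",p)
    print(n,optics.calibration(n), d.min(),d.max())
print(r.get_state(), r.grip_point_offset)
a=cv2.imread("pics/scene0.png");b=cv2.imread("pics/top0.png")
E
```

```text
pics
scene {'vfov': 53.8629987430477, 'cx': 258.71240565552586, 'cy': 195.68060662432717, 'k1': -0.0012077197875922023, 'cam_to_world': array([[ 0.67221139,  0.38637992, -0.63153971,  0.0193076 ],
       [-0.74009471,  0.32788748, -0.58715382, -0.31392692],
       [-0.01979048,  0.86209069,  0.50636744,  0.54895418],
       [ 0.        ,  0.        ,  0.        ,  1.        ]])} 0.0 3.8472815
top {'vfov': 55.031798441475, 'cx': 254.1506182266359, 'cy': 192.35920221536608, 'k1': -0.013186094211313665, 'cam_to_world': array([[-1.46175290e-02,  9.90579494e-01, -1.36156502e-01,
         4.34973868e-01],
       [-9.99891322e-01, -1.47423380e-02,  9.16782374e-05,
         2.26246790e-01],
       [-1.91645059e-03,  1.36143045e-01,  9.90687336e-01,
         9.76858197e-01],
       [ 0.00000000e+00,  0.00000000e+00,  0.00000000e+00,
         1.00000000e+00]])} 0.0 1.9797877
{'clock': 0.1, 'q': array([-1.22317878,  0.68989762, -0.19453572,  1.56623894,  0.15730568,
        0.90252876, -0.21512569]), 'qd': array([-0.00041165, -0.00097179,  0.00067755, -0.00146742, -0.00024179,
       -0.00070476,  0.00144418]), 'joint_torque': array([-3.53932301e-03, -5.28489840e+01, -1.27158176e+00, -1.53833538e+01,
       -5.25641791e-02,  1.97888876e-03,  5.64958862e-05]), 'tool_pos': array([0.19279084, 0.59391449, 0.2379925 ]), 'eef_rot': array([ 1.56233012e-01,  9.87719869e-01, -8.36948022e-04, -7.08229447e-05]), 'contact_force': array([ 0.53300201, -0.37688135,  0.50628882]), 'moment': array([ 0.04115409, -0.09963751, -0.02462718]), 'finger_force': 0.0, 'opening': 1.0003031386848966} 0.0187
```

View pics/scene0.png

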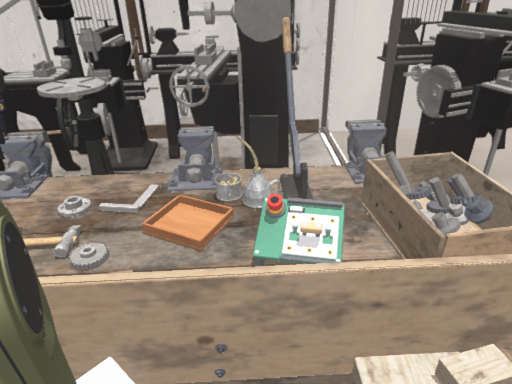

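View pics/top0.png

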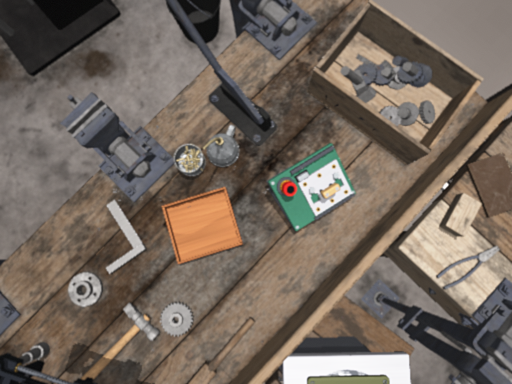

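The scene view shows the stand at about (300,230), with the red catch at (274,205) and the grip at (312,228). The tray is at (188,220), the tin at (230,187) and the oil can at (256,190). In the top view the stand is at (313,188), the catch at (289,188), the grip at (330,190) and the tray at (203,225).

```bash
cat > h.py <<'E'
import numpy as np,cv2
from scipy.spatial.transform import Rotation as R
from plant import r,optics
def K(n,shape=(384,512)):
    c=optics.calibration(n); f=shape[0]/2/np.tan(np.radians(c["vfov"]/2)); return c,f
def rays(n,uv):
    c,f=K(n); uv=np.atleast_2d(uv).astype(float)
    s=(uv-[c["cx"],c["cy"]])/f; x=s.copy()
    for _ in range(5): x=s/(1+c["k1"]*(x**2).sum(1,keepdims=True))
    d=np.c_[x[:,0],-x[:,1],-np.ones(len(x))]; M=c["cam_to_world"]
    return M[:3,3],d@M[:3,:3].T     # depth * d
def pts(n,uv,d):
    o,v=rays(n,uv); uv=np.atleast_2d(uv).astype(int); z=d[uv[:,1],uv[:,0]]
    return (o+v*z[:,None])[z>0]
def onplane(n,uv,p,nn):
    o,v=rays(n,uv); t=((p-o)@nn)/(v@nn); return o+v*t[:,None]
def tri(n1,u1,n2,u2):
    o1,a=rays(n1,u1);o2,b=rays(n2,u2);a=a[0];b=b[0]
    t=np.linalg.lstsq(np.c_[a,-b],o2-o1,rcond=None)[0]; p=o1+a*t[0];q=o2+b*t[1]
    return (p+q)/2,np.linalg.norm(p-q)
def mask(p,lo,hi,box=None):
    m=cv2.inRange(cv2.cvtColor(p,cv2.COLOR_BGR2HSV),lo,hi)
    if box: k=np.zeros_like(m); x0,y0,x1,y1=box; k[y0:y1,x0:x1]=255; m&=k
    return m
def uvs(m): y,x=np.nonzero(m); return np.c_[x,y]
E
cat > m.py <<'E'
from h import *
box={"scene":(245,185,355,275),"top":(262,138,362,238)}
tb={"scene":(135,190,240,250),"top":(155,180,250,270)}
for n in("scene","top"):
    z=np.load(n+"0.npz");p,d=z["p"],z["d"]
    g=mask(p,(60,80,40),(95,255,255),box[n]); P=pts(n,uvs(cv2.erode(g,np.ones((3,3)))),d)
    # robust plane
    q=P
    for _ in range(6):
        c=q.mean(0); nn=np.linalg.svd(q-c)[2][2]; nn*=np.sign(nn[2]); q=P[abs((P-c)@nn)<.003]
    print(n,len(P),len(q),"plane n",nn.round(3),"tilt",np.degrees(np.arccos(nn[2])).round(2))
    up=np.array([0,0,1])-nn*nn[2];up/=np.linalg.norm(up);y=np.cross(nn,up)
    print(" x yaw",np.degrees(np.arctan2(up[1],up[0])))
    # all blob incl. plate: hull of green, on plane
    h=cv2.convexHull(uvs(g).astype(np.int32)); H=onplane(n,h[:,0],c,nn)
    ab=np.c_[(H-c)@up,(H-c)@y].astype(np.float32); rc=cv2.minAreaRect(ab*1000); print(" rect",rc)
    ctr=c+up*rc[0][0]/1000+y*rc[0][1]/1000; print(" deck centre",ctr.round(4))
    rd=mask(p,(0,150,100),(8,255,255),box[n])|mask(p,(172,150,100),(180,255,255),box[n])
    Q=pts(n,uvs(rd),d); D=(Q-ctr)@np.c_[up,y,nn]; print(" red in deck med/max",np.median(D,0).round(4),np.percentile(D[:,2],[5,50,95]).round(4),len(Q))
    top=D[D[:,2]>np.percentile(D[:,2],95)-.005]; print(" red top ctr",(top.min(0)+top.max(0))[:2]/2, top.max(0)-top.min(0))
    w=mask(p,(12,60,120),(28,220,255),box[n]); Q=pts(n,uvs(w),d);D=(Q-ctr)@np.c_[up,y,nn];
    s=D[(abs(D[:,0]+.018)<.03)&(abs(D[:,1]+.025)<.04)&(D[:,2]>.036)]; print(" grip top",len(s),s.min(0).round(4),s.max(0).round(4))
    t=mask(p,(3,100,60),(22,255,255),tb[n]); t=cv2.morphologyEx(t,cv2.MORPH_OPEN,np.ones((3,3))); Q=pts(n,uvs(t),d)
    print(" tray z pct",np.percentile(Q[:,2],[2,20,50,80,95,99]).round(4))
    h=cv2.convexHull(uvs(t).astype(np.int32))[:,0]
    F=Q[(Q[:,2]<.012)&(Q[:,2]>0)]; 
    rimP=onplane(n,h,np.array([0,0,.028]),np.array([0,0,1.])); print(" tray rim rect",cv2.minAreaRect((rimP[:,:2]*1000).astype(np.float32)), "floor mean",F.mean(0).round(4),cv2.minAreaRect((F[:,:2]*1000).astype(np.float32)))
    c_=p[box[n][1]:box[n][3],box[n][0]:box[n][2]]; cv2.imwrite(f"pics/crop_{n}.png",cv2.resize(c_,None,fx=4,fy=4,interpolation=cv2.INTER_CUBIC))
a=cv2.imread("pics/crop_scene.png");b=cv2.imread("pics/crop_top.png");h=400
cv2.imwrite("pics/crops.png",np.hstack([cv2.resize(a,(400,330)),cv2.resize(b,(400,400))[:330]]))
E
python3 m.py
```

```text
scene 1088 1069 plane n [-0.362 -0.216  0.907] tilt 24.93
 x yaw 30.866416769245248
 rect ((15.13128662109375, -33.60991668701172), (180.98280334472656, 150.5996551513672), 89.93489074707031)
 deck centre [0.5673 0.0771 0.0706]
 red in deck med/max [0.0364 0.0579 0.0371] [0.0218 0.0371 0.0398] 146
 red top ctr [0.04544785 0.0589766 ] [0.03250201 0.02937847 0.00603488]
 grip top 73 [-0.0222 -0.0463  0.037 ] [-0.0089 -0.0053  0.0449]
 tray z pct [0.0007 0.0049 0.0067 0.0212 0.0271 0.0284]
 tray rim rect ((473.07537841796875, 348.1986083984375), (184.50852966308594, 195.4638214111328), 16.560405731201172) floor mean [0.4843 0.3655 0.0057] ((495.16229248046875, 381.32135009765625), (195.8202362060547, 204.81446838378906), 17.835058212280273)
top 963 919 plane n [-0.361 -0.217  0.907] tilt 24.94
 x yaw 31.052498506867973
 rect ((4.436767578125, -38.18470764160156), (183.8948516845703, 153.4332733154297), 89.8858642578125)
 deck centre [0.5697 0.0807 0.0732]
 red in deck med/max [0.047  0.0612 0.0376] [0.0228 0.0376 0.0402] 136
 red top ctr [0.04259614 0.05880261] [0.03133225 0.03021309 0.00658597]
 grip top 104 [-0.0251 -0.0486  0.0364] [-0.0071 -0.0037  0.0479]
 tray z pct [-0.0002  0.0044  0.0062  0.0089  0.0282  0.03  ]
 tray rim rect ((485.0302734375, 363.3831787109375), (160.6150665283203, 177.5504913330078), 16.2508602142334) floor mean [0.4839 0.3642 0.0058] ((486.45849609375, 367.313232421875), (165.32423400878906, 182.07777404785156), 16.176301956176758)
```

View pics/crops.png

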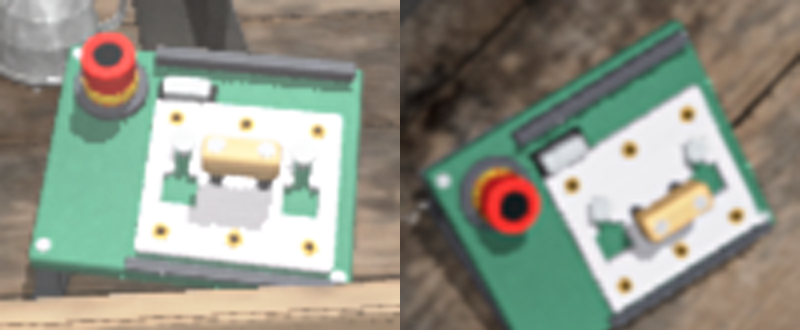

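The catch is up: the yellow band and the dog both show, and the plunger top stands about 38 mm above the deck. I'll refine the deck pose by triangulating across the two views and find the obstacles in the deck frame.

```bash
cat > m2.py <<'E'
from h import *
yaw=np.radians(31.0);t=np.radians(25)
X=np.array([np.cos(yaw)*np.cos(t),np.sin(yaw)*np.cos(t),np.sin(t)]);Y=np.array([-np.sin(yaw),np.cos(yaw),0]);Z=np.cross(X,Y)
A=np.c_[X,Y,Z]; C0=np.array([.5697,.0807,.0732])
box={"scene":(245,185,355,275),"top":(262,138,362,238)}
im={n:np.load(n+"0.npz") for n in box}; dot={};gr={};studs={}
for n in box:
    p=im[n]["p"]; rd=mask(p,(0,150,100),(8,255,255),box[n])|mask(p,(172,150,100),(180,255,255),box[n])
    hull=cv2.convexHull(uvs(rd).astype(np.int32)); hm=np.zeros(rd.shape,np.uint8); cv2.fillConvexPoly(hm,hull,255)
    dk=(p.max(2)<90)&(hm>0); dot[n]=uvs(dk).mean(0)
    w=mask(p,(12,60,120),(28,220,255),box[n]); k,l,s,c=cv2.connectedComponentsWithStats(w)
    i=1+np.argmax(s[1:,4]); b=uvs(l==i); gr[n]=np.array(cv2.minAreaRect(b.astype(np.float32))[0]); print(n,"dot",dot[n],dk.sum(),"grip",gr[n],s[i,4])
for nm,dd in(("dot",dot),("grip",gr)):
    P,e=tri("scene",dd["scene"],"top",dd["top"]); print(nm,P.round(4),"gap",e.round(4),"deck",((P-C0)@A).round(4))
# obstacles in deck frame
for n in box:
    d=im[n]["d"]; bx=(215,130,285,210) if n=="scene" else (165,110,280,185)
    U=uvs(mask(im[n]["p"],(0,0,0),(180,255,255),bx)); P=pts(n,U,d); D=(P-C0)@A
    s=(P[:,2]>.01)&(P[:,2]<.26)&(P[:,0]<1.0); print(n,"obst world",P[s].min(0).round(3),P[s].max(0).round(3))
    for z0 in(.02,.06,.1,.14,.18):
        k=s&(P[:,2]>z0)&(P[:,2]<z0+.04)
        if k.sum()>3: print("  z",z0,"deck min",D[k].min(0).round(3),"max",D[k].max(0).round(3),"world",P[k].min(0).round(3),P[k].max(0).round(3))
E
python3 m2.py
python3 - <<'E'
from h import *
q=r.get_state()["eef_rot"];print(R.from_quat(q).as_matrix().round(3))
E
```

```text
scene dot [274.14285714 199.35714286] 28 grip [299.5 258.5] 1271
top dot [290.3030303  189.09090909] 33 grip [334. 216.] 1186
dot [0.5585 0.1417 0.1248] gap 0.0001 deck [0.0415 0.058  0.0375]
grip [0.4995 0.0272 0.0588] gap 0.0022 deck [-0.0856 -0.0097  0.024 ]
scene obst world [0.544 0.126 0.01 ] [0.835 0.527 0.201]
  z 0.02 deck min [ 0.084  0.08  -0.2  ] max [ 0.308  0.303 -0.089] world [0.562 0.269 0.02 ] [0.829 0.527 0.06 ]
  z 0.06 deck min [ 0.03   0.038 -0.106] max [0.213 0.164 0.015] world [0.552 0.13  0.06 ] [0.705 0.33  0.1  ]
  z 0.1 deck min [ 0.024  0.039 -0.07 ] max [0.222 0.146 0.04 ] world [0.544 0.126 0.1  ] [0.694 0.319 0.14 ]
  z 0.14 deck min [ 0.217  0.142 -0.028] max [0.228 0.167 0.014] world [0.652 0.31  0.14 ] [0.679 0.326 0.18 ]
  z 0.18 deck min [0.223 0.165 0.013] max [0.228 0.183 0.036] world [0.64  0.323 0.182] [0.657 0.337 0.201]
top obst world [0.575 0.162 0.01 ] [0.796 0.465 0.201]
  z 0.02 deck min [ 0.051  0.011 -0.169] max [ 0.238  0.277 -0.045] world [0.584 0.162 0.02 ] [0.791 0.462 0.06 ]
  z 0.06 deck min [ 0.058 -0.001 -0.114] max [0.215 0.166 0.   ] world [0.575 0.165 0.06 ] [0.741 0.337 0.1  ]
  z 0.1 deck min [ 0.056  0.001 -0.07 ] max [0.238 0.146 0.006] world [0.575 0.166 0.1  ] [0.758 0.318 0.14 ]
  z 0.14 deck min [ 0.218  0.038 -0.034] max [0.236 0.164 0.011] world [0.655 0.231 0.14 ] [0.746 0.325 0.18 ]
  z 0.18 deck min [0.224 0.163 0.015] max [0.229 0.182 0.035] world [0.64  0.323 0.182] [0.656 0.336 0.201]
[[-0.951  0.309 -0.   ]
 [ 0.309  0.951 -0.002]
 [-0.    -0.002 -1.   ]]
```

```bash
cat >> h.py <<'E'
yaw=np.radians(31.0);tl=np.radians(25)
X=np.array([np.cos(yaw)*np.cos(tl),np.sin(yaw)*np.cos(tl),np.sin(tl)]);Y=np.array([-np.sin(yaw),np.cos(yaw),0]);Z=np.cross(X,Y)
A=np.c_[X,Y,Z]; C=np.array([.5697,.0807,.0732])+.002*X-.0015*Y
RD=np.c_[Y,X,-Z]           # tool axes at the deck
def deck(*p): return C+A@np.array(p)
def plan(P,Rt=RD):
    s=r.get_state(); R0=R.from_quat(s["eef_rot"]).as_matrix()
    print("clock",round(s["clock"],2),"shift/25mm in tool",(R0.T@(P-s["tool_pos"])/.025).round(3),"then rot/pi",(R.from_matrix(R0.T@Rt).as_rotvec()/np.pi).round(4),"deg",np.degrees(R.from_matrix(R0.T@Rt).magnitude()).round(2),
      "tcp deck",((s["tool_pos"]-C)@A).round(4),"F deck",(s["contact_force"]@A).round(1),"open",round(s["opening"],3),"ff",round(s["finger_force"],1))
E
python3 - <<'E'
from h import *
print(C,"origin z",C[2]); plan(deck(.04,.06,.13)); print(deck(.04,.06,.13), deck(-.018,-.025,.033))
g={}
for n,b in (("scene",(298,217,326,241)),("top",(316,172,346,208))):
    p=np.load(n+"0.npz")["p"]; w=mask(p,(10,50,110),(30,220,255),b); k,l,s,c=cv2.connectedComponentsWithStats(w); i=1+np.argmax(s[1:,4])
    g[n]=np.array(cv2.minAreaRect(uvs(l==i).astype(np.float32))[0]); print(n,g[n],s[i])
P,e=tri("scene",g["scene"],"top",g["top"]);print("grip tri",P,e,((P-C)@A).round(4))
E
```

```text
[0.57202627 0.08034782 0.07404524] origin z 0.0740452365234814
clock 0.1 shift/25mm in tool [-18.467 -13.845   1.194] then rot/pi [-0.1334 -0.0495  0.2243] deg 47.81 tcp deck [0.0144 0.6355 0.1742] F deck [ 0.5 -0.6  0.3] open 1.0 ff 0.0
[0.52510519 0.12215279 0.20876998] [0.55896439 0.04333361 0.09634626]
scene [311. 228.] [301 223  21  11 161]
top [330.26467896 189.94116211] [321 183  19  16 147]
grip tri [0.55917665 0.04220752 0.09423244] 0.0007600129611186059 [-0.0193 -0.0261  0.0313]
```

```bash

python3 -m pendant '[[-0.97,-0.73,0,0,0,0],[-0.97,-0.73,0,0,0,0],[-0.97,-0.73,0,0,0,0],[-0.97,-0.73,0,0,0,0],[-0.97,-0.73,0,0,0,0]]' -1 30
python3 -m pendant '[[-0.97,-0.73,0,0,0,0],[-0.97,-0.73,0,0,0,0],[-0.97,-0.73,0,0,0,0],[-0.97,-0.73,0,0,0,0],[-0.97,-0.73,0,0,0,0]]' >/dev/null
python3 -m pendant '[[-0.97,-0.73,0,0,0,0],[-0.97,-0.73,0,0,0,0],[-0.97,-0.73,0,0,0,0],[-0.97,-0.73,0,0,0,0],[-0.97,-0.73,0,0,0,0]]' >/dev/null
python3 -m pendant '[[-0.97,-0.73,0,0,0,0],[-0.97,-0.73,0,0,0,0],[-0.97,-0.73,0,0,0,0],[-0.97,-0.73,0,0,0,0],[0,0,0,0,0,0]]'
python3 -m pendant '[[0,0,0,-0.0191,-0.0071,0.032],[0,0,0,-0.0191,-0.0071,0.032],[0,0,0,-0.0191,-0.0071,0.032],[0,0,0,-0.0191,-0.0071,0.032],[0,0,0,-0.0191,-0.0071,0.032]]' >/dev/null
python3 -m pendant '[[0,0,0,-0.0191,-0.0071,0.032],[0,0,0,-0.0191,-0.0071,0.032],[0,0,0,0,0,0],[0,0,0,0,0,0]]'
python3 -c "
from h import *
plan(deck(.04,.06,.048))"
```

```text
clock: 0.52
tool_pos: [0.2806, 0.4687, 0.2384]
eef_rot: [0.156, 0.988, -0.0, -0.0]
contact_force: [0.6, 0.5, -0.3]
opening: 0.645
finger_force: 0.0
clock: 1.77
tool_pos: [0.5275, 0.1151, 0.2382]
eef_rot: [0.161, 0.987, -0.002, 0.001]
contact_force: [-0.2, -0.8, -0.2]
opening: 0.004
finger_force: 0.0
clock: 2.52
tool_pos: [0.5252, 0.1226, 0.2408]
eef_rot: [0.479, 0.85, 0.189, 0.106]
contact_force: [0.8, -0.3, 0.2]
opening: 0.001
finger_force: 0.0
clock 2.52 shift/25mm in tool [-0.022 -0.552  4.438] then rot/pi [-0.0001 -0.0007  0.0008] deg 0.2 tcp deck [0.0538 0.0603 0.1589] F deck [ 0.5 -0.7 -0. ] open 0.001 ff 0.0
```

```bash

python3 -m pendant '[[0,-0.11,0.89,0,0,0],[0,-0.11,0.89,0,0,0],[0,-0.11,0.89,0,0,0],[0,-0.11,0.89,0,0,0],[0,-0.11,0.88,0,0,0]]' >/dev/null
python3 -m pendant '[[0,0,0,0,0,0],[0,0,0,0,0,0]]'
python3 -c "
from h import *
plan(deck(.04,.06,.012))
p,d=optics.snapshot('scene');cv2.imwrite('pics/a.png',cv2.resize(p[130:280,200:360],None,fx=4,fy=4))"
```

```text
clock: 3.1
tool_pos: [0.5572, 0.1341, 0.1918]
eef_rot: [0.48, 0.854, 0.178, 0.09]
contact_force: [-0.2, -0.3, 0.5]
opening: 0.003
finger_force: 0.0
clock 3.1 shift/25mm in tool [ 0.185 -0.807  3.571] then rot/pi [-0.0113 -0.0059  0.0003] deg 2.3 tcp deck [0.0633 0.0538 0.1004] F deck [-0.1 -0.2  0.6] open 0.003 ff 0.0
```

View pics/a.png

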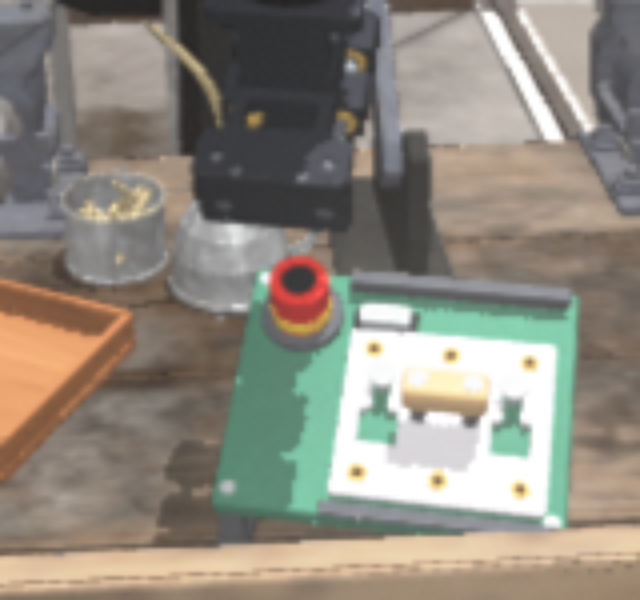

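The gripper stopped short of the catch: the TCP is at deck (63, 54, 100) mm. In the picture the catch (300,290) is still up. I'll check whether a joint limit is blocking it.

```bash
python3 -c "
from h import *
s=r.get_state();print(s['q'].round(3),s['qd'].round(3),s['joint_torque'].round(1),s['clock'])
c,f=K('scene');M=np.linalg.inv(c['cam_to_world'])
R0=R.from_quat(s['eef_rot']).as_matrix()
for b in(0,-.064):
  v=M[:3,:3]@(s['tool_pos']+R0[:,2]*b)+M[:3,3];print(c['cx']+f*v[0]/-v[2],c['cy']-f*v[1]/-v[2])
print('tool z',R0[:,2],'y',R0[:,1])
"; python3 -m pendant '[[0,0,0,0,0,0],[0,0,0,0,0,0],[0,0,0,0,0,0]]'
```

```text
[-0.132  0.606 -0.169  2.135 -0.88   0.043  1.167] [ 0.006 -0.014 -0.001  0.015 -0.008  0.002  0.011] [ -0.2 -41.9  -0.9  -9.4  -0.2  -0.5   0.1] 3.15
276.517443890378 173.06176120155152
275.2425757587438 151.74952681338374
tool z [ 0.32477773  0.21665005 -0.92064227] y [0.78833688 0.47578548 0.39006813]
clock: 3.4
tool_pos: [0.556, 0.1335, 0.1923]
eef_rot: [0.481, 0.854, 0.177, 0.09]
contact_force: [-0.5, -0.4, -0.0]
opening: 0.006
finger_force: 0.0
```

q6 is on its 0.04 lower limit, so the arm needs the other wrist configuration, with q5 near pi. I'll identify the kinematics from the recorded poses.

```bash
cat > fk.py <<'E'
from h import *
import itertools,json
s=r.get_state()
D=[([-1.22317878,0.68989762,-0.19453572,1.56623894,0.15730568,0.90252876,-0.21512569],[0.19279084,0.59391449,0.2379925],[.156233012,.987719869,-8.36948e-4,-7.08e-5]),(s['q'],s['tool_pos'],s['eef_rot'])]
def rots(q,sg,o):
    out=[];M=np.eye(3)
    for i in range(7):
        M=M@R.from_euler('z' if i%2==0 else 'y',sg[i]*q[i]+(o if i==0 else 0)).as_matrix(); out.append(M)
    return out
res=[]
for sg in itertools.product((1,-1),repeat=7):
    if sg[1]!=1: continue
    for o in (0,np.pi/2,-np.pi/2,np.pi):
        E=[rots(q,sg,o)[-1].T@R.from_quat(e).as_matrix() for q,p,e in D]
        dz=np.degrees(R.from_matrix(E[0].T@E[1]).magnitude())
        zz=[np.degrees(np.arccos(np.clip(e[2,2],-1,1))) for e in E]
        res.append((dz+sum(zz),sg,o,dz,zz,E[0]))
res.sort(key=lambda t:t[0])
if __name__=="__main__":
  for t in res[:4]:
    print(t[:5]); 
    a=[];b=[]
    for q,p,e in D:
        Rs=rots(q,t[1],t[2]); a.append(np.c_[[0,0,1],Rs[1][:,2],Rs[3][:,2],Rs[5][:,2]]); b.append(p)
    L,rs,_,_=np.linalg.lstsq(np.vstack(a),np.hstack(b),rcond=None); print(L.round(4),(np.vstack(a)@L-np.hstack(b)).round(4)); print(t[5].round(3))
  print(s['q'].round(3))
E
python3 fk.py
```

```text
(np.float64(5.2833045302478495e-06), (-1, 1, -1, 1, -1, 1, -1), 0, np.float64(2.8684679907963828e-06), [np.float64(2.4148365394514667e-06), np.float64(0.0)])
[-0.0187  0.7297  0.2155  0.1898] [-0.0181  0.0105 -0.0175 -0.0062  0.0029  0.0175]
[[ 0. -1. -0.]
 [ 1.  0. -0.]
 [ 0. -0.  1.]]
(np.float64(37.63998194590785), (-1, 1, 1, 1, -1, 1, -1), 0, np.float64(7.475856988287543), [np.float64(14.105737177789496), np.float64(16.05838777983081)])
[-0.6327  0.9938  0.0091 -0.0662] [ 0.0125  0.0145 -0.0457 -0.0169 -0.0566  0.0457]
[[ 0.294 -0.955  0.028]
 [ 0.925  0.292  0.242]
 [-0.24  -0.045  0.97 ]]
(np.float64(39.03747719021643), (1, 1, -1, 1, -1, 1, 1), 0, np.float64(33.01367986566071), [np.float64(0.18098726880963678), np.float64(5.842810055746079)])
[ 3.5555 -0.9911  0.3406  2.3832] [-0.2594 -0.2181 -0.0417 -0.1     0.2696  0.0417]
[[ 0.902  0.431 -0.002]
 [-0.431  0.902 -0.002]
 [ 0.001  0.003  1.   ]]
(np.float64(60.51041825868533), (-1, 1, 1, 1, -1, 1, -1), 1.5707963267948966, np.float64(28.66285368717859), [np.float64(14.223492651427078), np.float64(17.62407192007966)])
[ 3.8427 -1.5376  1.3019  1.4789] [ 0.058  -0.0378  0.1761 -0.2358  0.0611 -0.1761]
[[-0.955 -0.294  0.027]
 [ 0.292 -0.925  0.244]
 [-0.046  0.241  0.969]]
[-0.131  0.605 -0.169  2.137 -0.885  0.043  1.171]
```

```bash
cat > log.py <<'E'
from h import *
import pickle,os
L=pickle.load(open('log.pkl','rb')) if os.path.exists('log.pkl') else []
s=r.get_state(); L.append((s['q'],s['tool_pos'],s['eef_rot'])); pickle.dump(L,open('log.pkl','wb')); print(round(s['clock'],2),s['q'].round(3))
E
python3 log.py
python3 -m pendant '[[0,0,-0.7,0.037,0,0],[0,0,-0.7,0.037,0,0],[0,0,-0.7,0.037,0,0],[0,0,-0.7,0,0,0],[0,0,0,0,0,0]]' >/dev/null; python3 log.py
python3 -m pendant '[[0,0,0,0,-0.037,0],[0,0,0,0,-0.037,0],[0,0,0,0,-0.037,0],[0,0,0,0,-0.037,0],[0,0,0,0,0,0]]' >/dev/null; python3 log.py
python3 -m pendant '[[0,0,0,-0.037,0,0],[0,0,0,-0.037,0,0],[0,0,0,-0.037,0,0],[0,0,0,0,0,0]]' >/dev/null; python3 log.py
python3 -m pendant '[[0,0,0,-0.037,0,0],[0,0,0,-0.037,0,0],[0,0,0,-0.037,0,0],[0,0,0,0,0,0]]' >/dev/null; python3 log.py
cat > fit.py <<'E'
from fk import *
import pickle
def basis(q):
    Rs=rots(q,(-1,1,-1,1,-1,1,-1),0)
    return np.c_[[0,0,1],Rs[0][:,0],Rs[1][:,2],Rs[2][:,0],Rs[3][:,2],Rs[3][:,0],Rs[4][:,0],Rs[5][:,2],Rs[5][:,0]]
DD=pickle.load(open('log.pkl','rb'))+D[:1]
a=np.vstack([basis(q) for q,p,e in DD]);b=np.hstack([p for q,p,e in DD])
L,_,rk,sv=np.linalg.lstsq(a,b,rcond=None)
if __name__=="__main__":
    print("len",L.round(4),"res",abs(a@L-b).max().round(4),sv.round(3))
    c=[0,2,4,7];l=np.linalg.lstsq(a[:,c],b,rcond=None)[0];print(l.round(4),abs(a[:,c]@l-b).max())
E
python3 fit.py
```

```text
3.4 [-0.131  0.605 -0.169  2.137 -0.885  0.043  1.171]
3.82 [-0.523  0.596  0.422  1.973 -0.705  0.526  0.966]
4.23 [-1.073  0.763  0.863  2.098 -0.579  0.265  0.619]
4.57 [-1.022  0.612  0.744  2.166 -0.998  0.042  1.072]
4.9 [-1.081  0.47   0.789  2.103 -1.     0.042  1.123]
len [ 0.3915  0.0304  0.4529 -0.0348  0.3246 -0.0371 -0.005   0.3478 -0.0523] res 0.0485 [5.048 4.651 2.351 0.82  0.593 0.511 0.197 0.164 0.086]
[0.4248 0.5236 0.3838 0.3374] 0.05163609351309023
```

```bash
python3 - <<'E'
s=open('fit.py').read()
s=s.replace("Rs[5][:,2],Rs[5][:,0]]","Rs[5][:,2],Rs[5][:,0],Rs[0][:,1],Rs[2][:,1],Rs[4][:,1]]").replace("DD=pickle.load(open('log.pkl','rb'))+D[:1]","DD=pickle.load(open('log.pkl','rb'))+D[:1]")
open('fit.py','w').write(s)
E
python3 fit.py; python3 -c "
from fit import *
E0=None
for q,p,e in DD:
    E=rots(q,(-1,1,-1,1,-1,1,-1),0)[-1].T@R.from_quat(e).as_matrix(); print(E.round(3).tolist())
print((a@L-b).reshape(-1,3).round(4))
"
```

```text
len [ 3.469e-01 -0.000e+00  5.634e-01 -0.000e+00  3.448e-01 -0.000e+00
  0.000e+00  3.261e-01 -0.000e+00 -1.880e-02 -2.690e-02 -4.000e-04] res 0.0 [5.195 4.78  4.226 1.288 1.171 0.741 0.618 0.491 0.217 0.171 0.115 0.075]
[0.4248 0.5236 0.3838 0.3374] 0.05163609351309023
[[0.0, -1.0, -0.0], [1.0, 0.0, -0.0], [0.0, -0.0, 1.0]]
[[0.0, -1.0, 0.0], [1.0, 0.0, -0.0], [0.0, -0.0, 1.0]]
[[-0.0, -1.0, -0.0], [1.0, 0.0, -0.0], [0.0, -0.0, 1.0]]
[[0.0, -1.0, 0.0], [1.0, 0.0, -0.0], [0.0, -0.0, 1.0]]
[[0.0, -1.0, -0.0], [1.0, 0.0, -0.0], [0.0, -0.0, 1.0]]
[[0.0, -1.0, -0.0], [1.0, 0.0, -0.0], [0.0, -0.0, 1.0]]
[[-0. -0. -0.]
 [ 0.  0.  0.]
 [ 0. -0.  0.]
 [-0. -0. -0.]
 [-0.  0.  0.]
 [ 0. -0. -0.]]
```

Exact FK obtained (zero residual). Next I'll solve IK for the key poses and look for configurations with margin.

```bash
cat > ik.py <<'E'
from fit import *
from scipy.optimize import least_squares
lo=np.array([-3.01,-.46,-1.47,.13,-1,.04,-2.66]);hi=np.array([3.01,2.08,1.51,2.56,4.14,2.09,2.66])
E0=np.array([[0,-1,0],[1,0,0],[0,0,1.]]); SG=(-1,1,-1,1,-1,1,-1)
def fkf(q): return basis(q)@L, rots(q,SG,0)[-1]@E0
def ik(P,Rt,n=60,seed=0,q0=None):
    rng=np.random.default_rng(seed);out=[]
    f=lambda q:np.r_[(fkf(q)[0]-P)*10,R.from_matrix(fkf(q)[1].T@Rt).as_rotvec(),]
    for i in range(n):
        s=least_squares(f,rng.uniform(lo,hi) if q0 is None else q0,bounds=(lo,hi),xtol=1e-10)
        if np.abs(s.fun).max()<1e-4: out.append(s.x)
    return np.array(out)
def rz(a): return R.from_euler('z',a,degrees=True).as_matrix()
E
cat > q.py <<'E'
from ik import *
go=.0187
poses={"press":(deck(.04,.06,.012),RD),"hover":(deck(.04,.06,.06),RD),"grip":(deck(-.018,-.025,.033-go),RD),"grip_hov":(deck(-.018,-.025,.09),RD),"lift":(deck(.009,-.025,.12),RD),
}
for k,(P,Rt) in poses.items():
  for a in (0,180)+((90,270) if k in("press","hover") else ()):
    q=ik(P,Rt@rz(a),40)
    if not len(q): print(k,a,"none");continue
    m=np.minimum(q-lo,hi-q)[:,1:].min(1); 
    for nm,sel in(("q5<1.57",q[:,4]<1.57),("q5>1.57",q[:,4]>=1.57)):
        if sel.any(): i=np.argmax(np.where(sel,m,-1)); print(k,a,nm,sel.sum(),"margin",m[i].round(3),q[i].round(2))
E
time python3 q.py
```

```text
Still running in the background as job /tmp/bash_jobs.1000/6a6196e0463e (pid 843). You'll get a notice when it ends.
```

The good branch has q3 near -0.9, q5 near 2 and q6 near 0.5. I'll model how the pendant's IK resolves the redundancy, using the recorded moves, so I can plan a way into that branch.

```bash
cat > sim.py <<'E'
from ik import *
from scipy.spatial.transform import Rotation as R
import pickle
q00=np.array([-1.22317878,0.68989762,-0.19453572,1.56623894,0.15730568,0.90252876,-0.21512569])
vmax=.7*np.array([2.57,2.57]+[3.14]*5)/12
def jac(q):
    p,M=fkf(q);J=np.zeros((6,7))
    for i in range(7):
        d=q.copy();d[i]+=1e-6;p2,M2=fkf(d);J[:3,i]=(p2-p)/1e-6;J[3:,i]=R.from_matrix(M2@M.T).as_rotvec()/1e-6
    return J
def row(q,u,mode="pinv",g=0,lam=1e-3,nom=q00,it=10):
    p,M=fkf(q);P=p+M@(np.array(u[:3])*.025);T=M@R.from_rotvec(np.array(u[3:])*np.pi).as_matrix()
    x=q.copy()
    for _ in range(it):
        p,M=fkf(x);e=np.r_[P-p,R.from_matrix(T@M.T).as_rotvec()]
        J=jac(x);Ji=J.T@np.linalg.inv(J@J.T+lam**2*np.eye(6))
        dq=Ji@e+(np.eye(7)-Ji@J)@(g*(nom-x)); x=np.clip(x+dq,np.maximum(lo,q-vmax),np.minimum(hi,q+vmax))
    return x
A1=[-.97,-.73,0,0,0,0];B=[0,0,0,-.0191,-.0071,.032];N=[0]*6
seq1=[A1]*19+[N]+[B]*7+[N]*2+[[0,-.11,.89,0,0,0]]*5+[N]*6
segs=[seq1,[[0,0,-.7,.037,0,0]]*3+[[0,0,-.7,0,0,0],N],[[0,0,0,0,-.037,0]]*4+[N],[[0,0,0,-.037,0,0]]*3+[N],[[0,0,0,-.037,0,0]]*3+[N]]
if __name__=="__main__":
    log=pickle.load(open('log.pkl','rb'))
    for nm,nom in(("start",q00),("mid",(lo+hi)/2)):
      for g in(0,.01,.03,.1,.3):
        q=q00.copy();errs=[]
        for s,l in zip(segs,log):
            for u in s:q=row(q,u,g=g,nom=nom)
            errs.append((q-l[0]).round(2)); qe=q; q=np.array(l[0])   # re-sync
        print(nm,g,"| seg1",errs[0],"| others",[float(np.abs(e).max()) for e in errs[1:]])
E
python3 sim.py
```

```text
start 0 | seg1 [ 0.    0.12 -0.04  0.13  0.8  -0.   -0.8 ] | others [0.31, 0.01, 0.41, 0.6]
start 0.01 | seg1 [-0.04  0.12  0.03  0.13  1.12 -0.   -1.12] | others [0.42, 0.34, 0.62, 0.61]
start 0.03 | seg1 [-0.08  0.12  0.1   0.13  1.2  -0.   -1.2 ] | others [0.54, 0.64, 0.98, 0.62]
start 0.1 | seg1 [-0.09  0.12  0.12  0.13  1.21 -0.   -1.21] | others [0.65, 0.79, 1.17, 0.78]
start 0.3 | seg1 [-0.09  0.12  0.12  0.13  1.21 -0.   -1.21] | others [0.69, 0.79, 1.18, 0.78]
mid 0 | seg1 [ 0.    0.12 -0.04  0.13  0.8  -0.   -0.8 ] | others [0.31, 0.01, 0.41, 0.6]
mid 0.01 | seg1 [-0.36  0.15  0.58  0.14  1.96 -0.   -1.95] | others [0.54, 0.56, 0.84, 0.62]
mid 0.03 | seg1 [ 0.04  0.12 -0.2   0.12  2.42  0.52 -2.41] | others [0.73, 0.79, 1.18, 0.78]
mid 0.1 | seg1 [ 0.2   0.13 -0.33  0.14  2.49  0.59 -2.46] | others [0.76, 0.79, 1.18, 0.78]
mid 0.3 | seg1 [ 0.29  0.08 -0.38  0.2   2.53  0.57 -2.51] | others [1.1, 0.79, 1.18, 0.78]
```

The pendant IK is a plain minimum-norm local solver. I'll search in simulation for a via pose that carries the arm into the good wrist branch.

```bash
cat > search.py <<'E'
from sim import *
from h import deck,RD,r
import time
def seg(q,P,T,order,path):
    """rows to pose P,T; returns q or None"""
    for k in order:
        p,M=fkf(q)
        if k=="t":
            d=M.T@(P-p)/.025; n=int(np.ceil(max(np.abs(d).max()/.9,np.linalg.norm(d)/1.3,1))); u=np.r_[d/n,0,0,0]
        else:
            w=R.from_matrix(M.T@T).as_rotvec()/np.pi; n=int(np.ceil(max(np.linalg.norm(w)/.036,1))); u=np.r_[0,0,0,w/n]
        for _ in range(n):
            p,M=fkf(q); Pt=p+M@(u[:3]*.025); q=row(q,u,it=3)
            if np.linalg.norm(fkf(q)[0]-Pt)>.002 or np.minimum(q-lo,hi-q).min()<.03: return None
            path.append(q)
    return q
if __name__=="__main__":
    q0=r.get_state()['q'];q0=np.clip(q0,lo+.035,hi-.035) ; best=[]
    rng=np.random.default_rng(1);H=deck(.04,.06,.09);t0=time.time();n=0
    while time.time()-t0<150:
        n+=1
        V=np.array([rng.uniform(.3,.6),rng.uniform(-.1,.4),rng.uniform(.27,.45)])
        T=RD@R.from_rotvec(rng.normal(0,[.5,.5,.5])).as_matrix()
        if T[2,2]>-.6: continue
        path=[];o1=rng.choice(["tr","rt"]);o2=rng.choice(["tr","rt"])
        q=seg(q0,V,T,o1,path)
        if q is None: continue
        if rng.random()<.5 : pass
        q=seg(q,H,RD,o2,path)
        if q is None: continue
        m=np.minimum(q-lo,hi-q).min()
        best.append((m,V.round(3).tolist(),T,o1,o2,q.round(2),len(path),min(np.minimum(x-lo,hi-x).min() for x in path)))
    best.sort(key=lambda b:-b[0]); print(n,len(best)); pickle.dump(best,open('best.pkl','wb'))
    for b in best[:6]: print(b)
E
python3 search.py
```

```text
10687 0
```

```bash
sed -i 's/min()<.03: return None/min()<.02: return None/' search.py; cat > beam.py <<'E'
from search import *
from multiprocessing import Pool
H=deck(.04,.06,.09); qg=np.array([.22,.81,-.79,2.21,1.94,.46,-1.6])
def score(q): return -abs((q-qg)[[2,4,5]]/[1,1,.7]).sum()+min(0,np.minimum(q-lo,hi-q).min()-.15)*3
def expand(a):
    q0,seed=a;rng=np.random.default_rng(seed);out=[]
    for _ in range(14):
        V=np.array([rng.uniform(.25,.62),rng.uniform(-.3,.45),rng.uniform(.25,.5)])
        if np.linalg.norm(V[:2])<.35: continue
        T=RD@R.from_euler('z',rng.normal(0,.8)).as_matrix()@R.from_rotvec(rng.normal(0,[.4,.4,0])).as_matrix()
        if T[2,2]>-.55: continue
        o=["tr","rt"][rng.integers(2)];path=[];q=seg(q0,V,T,o,path)
        if q is None: continue
        g=[];h=seg(q,H,RD,"tr",g); ok=h is not None and h[4]>1.3 
        out.append((score(q),q,(V,T,o,len(path)),h if ok else None,len(g)))
    return out
if __name__=="__main__":
    q0=np.clip(r.get_state()['q'],lo+.03,hi-.03);pool=[(score(q0),q0,[])];best=None
    print(os.cpu_count())
    with Pool(os.cpu_count()) as P:
        for it in range(6):
            jobs=[(n[1],it*1000+k*50+j) for k,n in enumerate(pool) for j in range(max(1,160//len(pool)))]
            own=[n for n in pool for j in range(max(1,160//len(pool)))]
            new=[];goals=[]
            for n,res in zip(own,P.map(expand,jobs)):
                for s,q,st,h,g in res:
                    new.append((s,q,n[2]+[st]))
                    if h is not None: goals.append((np.minimum(h-lo,hi-h).min(),h,n[2]+[st],g))
            new.sort(key=lambda t:-t[0]);pool=new[:40]
            print(it,len(new),"best",pool[0][0].round(2),pool[0][1].round(2),"goals",len(goals))
            if goals:
                goals.sort(key=lambda t:-t[0])
                for b in goals[:3]:print(b[0].round(3),b[1].round(2),sum(x[3] for x in b[2])+b[3])
                pickle.dump(goals[:20],open('goals.pkl','wb'))
                if goals[0][0]>.25 or it>3: break
E
timeout 300 python3 beam.py
```

```text
4
0 156 best -3.46 [-0.14  0.36 -0.33  2.32 -0.85  0.32  2.38] goals 0
1 685 best -1.39 [-0.94  0.06 -0.66  2.32  1.23  0.85 -2.49] goals 1
0.149 [ 0.02  0.65 -0.42  2.23  2.33  0.19 -2.04] 68
2 823 best -0.64 [-0.29  0.09 -0.54  2.25  1.63  0.51 -0.38] goals 50
0.346 [ 0.37  0.83 -1.05  2.21  1.73  0.61 -1.32] 96
0.345 [ 0.38  0.84 -1.07  2.21  1.73  0.63 -1.39] 105
0.342 [ 0.29  0.77 -0.89  2.22  1.79  0.48 -1.46] 124
```

```bash
cat > show.py <<'E'
from search import *
G=pickle.load(open('goals.pkl','rb'))
for i,b in enumerate(G):
    q=np.clip(r.get_state()['q'],lo+.03,hi-.03);path=[]
    for V,T,o,n in b[2]: q=seg(q,V,T,o,path)
    q=seg(q,deck(.04,.06,.09),RD,"tr",path)
    z=np.array([fkf(x)[0] for x in path]);tz=min(-fkf(x)[1][2,2] for x in path)
    body=np.array([fkf(x)[0]-fkf(x)[1]@np.array([0,s*.095,.064]) for x in path for s in(1,-1)])
    print(i,len(path),"mgn",b[0].round(2),"path mgn",min(np.minimum(x-lo,hi-x).min() for x in path[6:]).round(3),"tcp",z.min(0).round(2),z.max(0).round(2),"down",tz.round(2),"body max x,min z",body.max(0)[0].round(2),body.min(0)[2].round(2),[v[0].round(2).tolist() for v in b[2]])
E
python3 show.py
```

```text
0 96 mgn 0.35 path mgn 0.149 tcp [0.36 0.03 0.17] [0.59 0.27 0.46] down 0.79 body max x,min z 0.61 0.19 [[0.51, 0.03, 0.37], [0.36, 0.03, 0.46], [0.46, 0.27, 0.25]]
1 105 mgn 0.35 path mgn 0.186 tcp [0.28 0.13 0.17] [0.6  0.4  0.46] down 0.78 body max x,min z 0.63 0.19 [[0.6, 0.4, 0.37], [0.28, 0.29, 0.46], [0.46, 0.4, 0.37]]
2 124 mgn 0.34 path mgn 0.065 tcp [ 0.26 -0.03  0.17] [0.59 0.37 0.43] down 0.72 body max x,min z 0.62 0.19 [[0.26, 0.29, 0.37], [0.36, -0.03, 0.43], [0.55, 0.37, 0.41]]
3 91 mgn 0.34 path mgn 0.252 tcp [0.36 0.03 0.17] [0.59 0.27 0.46] down 0.79 body max x,min z 0.61 0.19 [[0.51, 0.03, 0.37], [0.36, 0.03, 0.46], [0.39, 0.27, 0.45]]
4 91 mgn 0.34 path mgn 0.252 tcp [0.36 0.03 0.17] [0.59 0.19 0.46] down 0.77 body max x,min z 0.61 0.19 [[0.51, 0.03, 0.37], [0.36, 0.03, 0.46], [0.51, 0.17, 0.42]]
5 113 mgn 0.34 path mgn 0.106 tcp [0.36 0.03 0.17] [0.59 0.44 0.49] down 0.78 body max x,min z 0.61 0.19 [[0.51, 0.03, 0.37], [0.36, 0.03, 0.46], [0.45, 0.44, 0.49]]
6 102 mgn 0.32 path mgn 0.147 tcp [ 0.27 -0.    0.17] [0.61 0.23 0.39] down 0.73 body max x,min z 0.64 0.1
[... 1531 characters left out ...]
0.29], [0.41, 0.08, 0.47]]
16 85 mgn 0.26 path mgn 0.235 tcp [ 0.32 -0.02  0.17] [0.59 0.3  0.46] down 0.72 body max x,min z 0.61 0.19 [[0.55, -0.02, 0.34], [0.32, 0.22, 0.46], [0.54, 0.3, 0.46]]
17 95 mgn 0.26 path mgn 0.061 tcp [ 0.36 -0.05  0.17] [0.59 0.19 0.46] down 0.69 body max x,min z 0.61 0.19 [[0.51, 0.03, 0.37], [0.36, 0.03, 0.46], [0.59, -0.05, 0.33]]
18 79 mgn 0.24 path mgn 0.227 tcp [ 0.39 -0.02  0.17] [0.59 0.43 0.46] down 0.78 body max x,min z 0.6 0.19 [[0.55, -0.02, 0.34], [0.39, 0.03, 0.46], [0.42, 0.43, 0.29]]
19 80 mgn 0.24 path mgn 0.148 tcp [0.25 0.13 0.17] [0.59 0.27 0.46] down 0.79 body max x,min z 0.61 0.19 [[0.27, 0.23, 0.39], [0.25, 0.27, 0.46], [0.26, 0.27, 0.38]]
```

```bash
cat > leg.py <<'E'
from search import *
import sys
b=pickle.load(open('goals.pkl','rb'))[3]; k=int(sys.argv[1])
q=r.get_state()['q'].copy(); q=np.clip(q,lo+.025,hi-.025); legs=b[2]+[(deck(.04,.06,.09),RD,"tr",0)]
print("clock",round(r.get_state()['clock'],2),q.round(2))
for j,(V,T,o,n) in enumerate(legs[k:]):
    for c in o:
        p,M=fkf(q)
        if c=="t":
            d=M.T@(V-p)/.025;n=int(np.ceil(max(np.abs(d).max()/.9,np.linalg.norm(d)/1.3,1)));u=np.r_[d/n,0,0,0]
        else:
            w=R.from_matrix(M.T@T).as_rotvec()/np.pi;n=int(np.ceil(max(np.linalg.norm(w)/.036,1)));u=np.r_[0,0,0,w/n]
        if j==0: print(c,"rows",n,u.round(4).tolist())
        pp=[];q=seg(q,V,T,c,pp)
        if q is None: print("FAIL at leg",k+j,c);sys.exit()
    print("leg",k+j,"->",q.round(2))
E
python3 leg.py 0
```

```text
clock 4.9 [-1.08  0.47  0.79  2.1  -0.98  0.06  1.12]
r rows 11 [0.0, 0.0, 0.0, -0.0031, 0.0221, -0.0241]
t rows 6 [0.615, -0.8975, -0.5739, 0.0, 0.0, 0.0]
leg 0 -> [-0.02  0.41  0.22  1.79 -0.62  1.07  2.19]
leg 1 -> [ 0.16 -0.08 -0.42  2.05  0.1   0.9  -1.31]
leg 2 -> [-0.33  0.3  -1.01  1.9   0.86  1.28 -1.05]
leg 3 -> [ 0.28  0.76 -0.87  2.22  1.8   0.47 -1.48]
```

```bash

python3 -m pendant '[[0,0,0,-0.0031,0.0221,-0.0241],[0,0,0,-0.0031,0.0221,-0.0241],[0,0,0,-0.0031,0.0221,-0.0241],[0,0,0,-0.0031,0.0221,-0.0241],[0,0,0,-0.0031,0.0221,-0.0241]]' >/dev/null
python3 -m pendant '[[0,0,0,-0.0031,0.0221,-0.0241],[0,0,0,-0.0031,0.0221,-0.0241],[0,0,0,-0.0031,0.0221,-0.0241],[0,0,0,-0.0031,0.0221,-0.0241],[0,0,0,-0.0031,0.0221,-0.0241]]' >/dev/null
python3 -m pendant '[[0,0,0,-0.0031,0.0221,-0.0241],[0.62,-0.9,-0.57,0,0,0],[0.62,-0.9,-0.57,0,0,0],[0.62,-0.9,-0.57,0,0,0],[0.62,-0.9,-0.57,0,0,0]]' >/dev/null
python3 -m pendant '[[0.62,-0.9,-0.57,0,0,0],[0.62,-0.9,-0.57,0,0,0],[0,0,0,0,0,0]]' 
python3 leg.py 1
```

```text
clock: 6.4
tool_pos: [0.5054, 0.0208, 0.3675]
eef_rot: [-0.029, 0.975, 0.215, 0.046]
contact_force: [-0.3, -0.2, -0.8]
opening: 0.009
finger_force: 0.0
clock 6.4 [ 0.01  0.4   0.21  1.82 -0.62  1.03  2.18]
t rows 7 [0.7817, 0.315, -0.5298, 0.0, 0.0, 0.0]
r rows 23 [0.0, 0.0, 0.0, -0.0009, -0.0093, 0.0345]
leg 1 -> [ 0.2  -0.08 -0.45  2.05  0.09  0.9  -1.3 ]
leg 2 -> [-0.31  0.31 -1.04  1.9   0.87  1.3  -1.06]
leg 3 -> [ 0.3   0.77 -0.9   2.22  1.79  0.49 -1.46]
```

Tracking matches the simulation, so I'll carry on.

```bash

python3 -m pendant '[[0.78,0.315,-0.53,0,0,0],[0.78,0.315,-0.53,0,0,0],[0.78,0.315,-0.53,0,0,0],[0.78,0.315,-0.53,0,0,0],[0.78,0.315,-0.53,0,0,0]]' >/dev/null
python3 -m pendant '[[0.78,0.315,-0.53,0,0,0],[0.78,0.315,-0.53,0,0,0],[0,0,0,-0.0009,-0.0093,0.0345],[0,0,0,-0.0009,-0.0093,0.0345],[0,0,0,-0.0009,-0.0093,0.0345]]' >/dev/null
python3 -m pendant '[[0,0,0,-0.0009,-0.0093,0.0345],[0,0,0,-0.0009,-0.0093,0.0345],[0,0,0,-0.0009,-0.0093,0.0345],[0,0,0,-0.0009,-0.0093,0.0345],[0,0,0,-0.0009,-0.0093,0.0345]]' >/dev/null
python3 -m pendant '[[0,0,0,-0.0009,-0.0093,0.0345],[0,0,0,-0.0009,-0.0093,0.0345],[0,0,0,-0.0009,-0.0093,0.0345],[0,0,0,-0.0009,-0.0093,0.0345],[0,0,0,-0.0009,-0.0093,0.0345]]' >/dev/null
python3 -m pendant '[[0,0,0,-0.0009,-0.0093,0.0345],[0,0,0,-0.0009,-0.0093,0.0345],[0,0,0,-0.0009,-0.0093,0.0345],[0,0,0,-0.0009,-0.0093,0.0345],[0,0,0,-0.0009,-0.0093,0.0345]]' >/dev/null
python3 -m pendant '[[0,0,0,-0.0009,-0.0093,0.0345],[0,0,0,-0.0009,-0.0093,0.0345],[0,0,0,-0.0009,-0.0093,0.0345],[0,0,0,-0.0009,-0.0093,0.0345],[0,0,0,-0.0009,-0.0093,0.0345]]' >/dev/null
python3 -m pendant '[[0,0,0,0,0,0]]' 
python3 leg.py 2
```

```text
clock: 8.98
tool_pos: [0.3605, 0.0325, 0.4601]
eef_rot: [0.948, 0.283, 0.135, 0.054]
contact_force: [0.2, 0.4, 0.1]
opening: 0.007
finger_force: 0.0
clock 8.98 [ 0.17 -0.08 -0.44  2.05  0.09  0.89 -1.31]
t rows 9 [0.689, -0.8389, 0.073, 0.0, 0.0, 0.0]
r rows 15 [0.0, 0.0, 0.0, -0.0063, -0.0027, -0.0343]
leg 2 -> [-0.33  0.3  -1.01  1.9   0.86  1.29 -1.05]
leg 3 -> [ 0.28  0.76 -0.87  2.22  1.8   0.47 -1.47]
```

```bash

python3 -m pendant '[[0.69,-0.84,0.07,0,0,0],[0.69,-0.84,0.07,0,0,0],[0.69,-0.84,0.07,0,0,0],[0.69,-0.84,0.07,0,0,0],[0.69,-0.84,0.07,0,0,0]]' >/dev/null
python3 -m pendant '[[0.69,-0.84,0.07,0,0,0],[0.69,-0.84,0.07,0,0,0],[0.69,-0.84,0.07,0,0,0],[0.69,-0.84,0.07,0,0,0]]' >/dev/null
python3 -m pendant '[[0,0,0,-0.0063,-0.0027,-0.0343],[0,0,0,-0.0063,-0.0027,-0.0343],[0,0,0,-0.0063,-0.0027,-0.0343],[0,0,0,-0.0063,-0.0027,-0.0343],[0,0,0,-0.0063,-0.0027,-0.0343]]' >/dev/null
python3 -m pendant '[[0,0,0,-0.0063,-0.0027,-0.0343],[0,0,0,-0.0063,-0.0027,-0.0343],[0,0,0,-0.0063,-0.0027,-0.0343],[0,0,0,-0.0063,-0.0027,-0.0343],[0,0,0,-0.0063,-0.0027,-0.0343]]' >/dev/null
python3 -m pendant '[[0,0,0,-0.0063,-0.0027,-0.0343],[0,0,0,-0.0063,-0.0027,-0.0343],[0,0,0,-0.0063,-0.0027,-0.0343],[0,0,0,-0.0063,-0.0027,-0.0343],[0,0,0,-0.0063,-0.0027,-0.0343]]' >/dev/null
python3 -m pendant '[[0,0,0,0,0,0]]' 
python3 leg.py 3
```

```text
clock: 11.07
tool_pos: [0.3892, 0.2739, 0.4452]
eef_rot: [0.436, 0.856, 0.035, 0.275]
contact_force: [-0.8, -0.4, -0.1]
opening: 0.006
finger_force: 0.0
clock 11.07 [-0.32  0.3  -1.01  1.9   0.86  1.29 -1.04]
t rows 15 [-0.1589, -0.162, 0.8853, 0.0, 0.0, 0.0]
r rows 5 [0.0, 0.0, 0.0, -0.0059, 0.0268, 0.0115]
leg 3 -> [ 0.28  0.76 -0.88  2.22  1.8   0.47 -1.47]
```

```bash

python3 -m pendant '[[-0.16,-0.16,0.885,0,0,0],[-0.16,-0.16,0.885,0,0,0],[-0.16,-0.16,0.885,0,0,0],[-0.16,-0.16,0.885,0,0,0],[-0.16,-0.16,0.885,0,0,0]]' >/dev/null
python3 -m pendant '[[-0.16,-0.16,0.885,0,0,0],[-0.16,-0.16,0.885,0,0,0],[-0.16,-0.16,0.885,0,0,0],[-0.16,-0.16,0.885,0,0,0],[-0.16,-0.16,0.885,0,0,0]]' >/dev/null
python3 -m pendant '[[-0.16,-0.16,0.885,0,0,0],[-0.16,-0.16,0.885,0,0,0],[-0.16,-0.16,0.885,0,0,0],[-0.16,-0.16,0.885,0,0,0],[-0.16,-0.16,0.885,0,0,0]]' >/dev/null
python3 -m pendant '[[0,0,0,-0.0059,0.0268,0.0115],[0,0,0,-0.0059,0.0268,0.0115],[0,0,0,-0.0059,0.0268,0.0115],[0,0,0,-0.0059,0.0268,0.0115],[0,0,0,-0.0059,0.0268,0.0115]]' >/dev/null
python3 -m pendant '[[0,0,0,0,0,0],[0,0,0,0,0,0]]' 
python3 -c "
from h import *
plan(deck(.04,.06,.044));print(r.get_state()['q'].round(2))"
```

```text
clock: 12.9
tool_pos: [0.5414, 0.1296, 0.1732]
eef_rot: [0.486, 0.847, 0.19, 0.108]
contact_force: [-0.1, 0.1, -0.3]
opening: 0.006
finger_force: 0.0
clock 12.9 shift/25mm in tool [ 0.085 -0.052  1.849] then rot/pi [ 0.0011  0.0009 -0.0036] deg 0.7 tcp deck [0.0411 0.058  0.0902] F deck [-0.1  0.1 -0.2] open 0.006 ff 0.0
[ 0.29  0.76 -0.88  2.22  1.8   0.47 -1.48]
```

```bash

python3 -m pendant '[[0.03,-0.02,0.6,0.0011,0.0009,-0.0036],[0.03,-0.02,0.6,0,0,0],[0.03,-0.01,0.6,0,0,0],[0,0,0,0,0,0]]' >/dev/null
python3 -m pendant '[[0,0,0.09,0,0,0],[0,0,0.09,0,0,0],[0,0,0.09,0,0,0],[0,0,0.09,0,0,0],[0,0,0.09,0,0,0]]' |grep -E "force"
python3 -m pendant '[[0,0,0.09,0,0,0],[0,0,0.09,0,0,0],[0,0,0.09,0,0,0],[0,0,0.09,0,0,0],[0,0,0.09,0,0,0]]' |grep -E "force"
python3 -m pendant '[[0,0,0.09,0,0,0],[0,0,0.06,0,0,0],[0,0,0,0,0,0]]' |grep -E "force"
python3 -c "
from h import *
plan(deck(.04,.06,.012))"
```

```text
contact_force: [-3.1, 0.2, 5.7]
finger_force: 2.9
contact_force: [-2.8, -1.7, 6.6]
finger_force: 3.6
contact_force: [-2.6, -1.3, 7.1]
finger_force: 3.6
clock 14.32 shift/25mm in tool [-0.121 -0.06   0.307] then rot/pi [ 0.0008 -0.0011  0.0016] deg 0.37 tcp deck [0.0415 0.063  0.0197] F deck [0.4 0.2 7.7] open 0.007 ff 3.6
```

```bash

python3 -m pendant '[[0,0,0.09,0,0,0],[0,0,0.09,0,0,0],[0,0,0.09,0,0,0],[0,0,0,0,0,0]]' |grep -E "force"
python3 -c "
from h import *
plan(deck(.04,.06,.012))"
python3 -m pendant '[[0,0,0.06,0,0,0],[0,0,0.06,0,0,0],[0,0,0,0,0,0]]' |grep -E "force"
python3 -c "
from h import *
plan(deck(.04,.06,.012))"
```

```text
contact_force: [-3.1, -0.6, 6.8]
finger_force: 4.0
clock 14.65 shift/25mm in tool [-0.119 -0.06   0.039] then rot/pi [ 0.0008 -0.001   0.0016] deg 0.37 tcp deck [0.0415 0.063  0.013 ] F deck [0.2 1.1 7.4] open 0.006 ff 4.0
contact_force: [-11.8, -8.9, 28.5]
finger_force: 15.9
clock 14.9 shift/25mm in tool [-0.122 -0.061  0.011] then rot/pi [ 0.0012 -0.0006  0.0022] deg 0.46 tcp deck [0.0415 0.0631 0.0123] F deck [-1.3 -1.6 32. ] open 0.005 ff 15.9
```

The catch hit its solid stop (force jumped to 32 N). I'll release it and look.

```bash

python3 -m pendant '[[0,0,-0.1,0,0,0],[0,0,-0.3,0,0,0],[0,0,-0.8,0,0,0],[0,0,-0.9,0,0,0],[0,0,-0.9,0,0,0]]' 1 |grep -E "force"
cat > catch.py <<'E'
from h import *
for n in("scene","top"):
    p,d=optics.snapshot(n); b={"scene":(255,180,300,225),"top":(270,165,310,210)}[n]
    rd=mask(p,(0,150,100),(8,255,255),b)|mask(p,(172,150,100),(180,255,255),b); D=(pts(n,uvs(rd),d)-C)@A
    D=D[(abs(D[:,0]-.04)<.03)&(abs(D[:,1]-.06)<.03)]
    print(n,len(D),"red height pct50/95",np.percentile(D[:,2],[50,95]).round(4) if len(D) else None)
cv2.imwrite('pics/b.png',cv2.resize(optics.snapshot("scene")[0][150:280,220:360],None,fx=4,fy=4))
plan(deck(-.018,-.025,.085))
E
python3 catch.py
```

```text
contact_force: [1.0, -0.8, -0.0]
finger_force: 0.0
scene 83 red height pct50/95 [0.0211 0.0238]
top 17 red height pct50/95 [0.0222 0.0251]
clock 15.47 shift/25mm in tool [-3.453 -2.399  0.013] then rot/pi [ 0.001  -0.0001  0.0015] deg 0.33 tcp deck [0.0416 0.0616 0.0856] F deck [-0.1  0.3  0.9] open 0.496 ff 0.0
```

View pics/b.png

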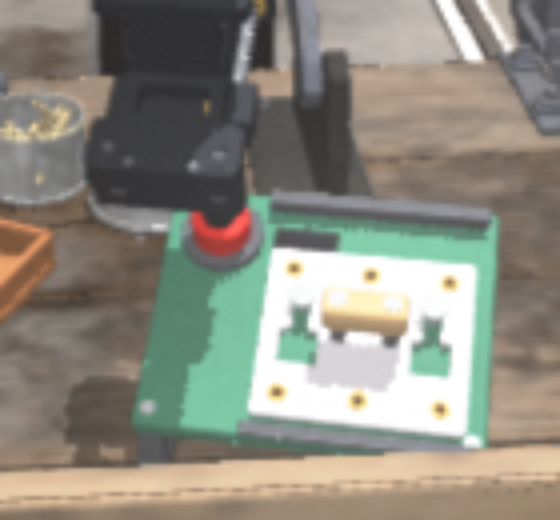

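The catch has stayed down: its top is at 24 mm, the yellow band is hidden, and at (305,240) the dog slot is empty. Next is the grip.

```bash

python3 -m pendant '[[-0.87,-0.605,0,0.001,0,0.0015],[-0.87,-0.605,0,0,0,0],[-0.87,-0.605,0,0,0,0],[-0.87,-0.605,0,0,0,0],[0,0,0,0,0,0]]' 1 |grep -E "force"
python3 -c "
from h import *
plan(deck(-.0185,-.0255,.0145));print(r.get_state()['q'].round(2))"
```

```text
contact_force: [0.7, 0.3, 0.5]
finger_force: 0.0
clock 15.88 shift/25mm in tool [0.21  0.278 2.726] then rot/pi [-0.0027  0.001  -0.0028] deg 0.72 tcp deck [-0.0249 -0.0305  0.0827] F deck [ 0.9 -0.1  0.2] open 0.872 ff 0.0
[ 0.5   0.83 -0.83  2.25  1.96  0.4  -1.41]
```

```bash

python3 -m pendant '[[0.1,0.14,0,-0.0027,0.001,-0.0028],[0.11,0.14,0,0,0,0],[0,0,0.5,0,0,0],[0,0,0.5,0,0,0],[0,0,0,0,0,0]]' 1 |grep -E "force"
python3 -c "
from h import *
plan(deck(-.0185,-.0255,.0145))"
```

```text
contact_force: [-0.1, -0.3, -0.2]
finger_force: 0.0
clock 16.3 shift/25mm in tool [-0.346 -0.312  1.721] then rot/pi [ 0.0024 -0.0029  0.0031] deg 0.87 tcp deck [-0.0111 -0.0172  0.0577] F deck [-0.3 -0.2 -0.1] open 1.004 ff 0.0
```

```bash

python3 -m pendant '[[0,0,0,0,0,0],[0,0,0,0,0,0],[0,0,0,0,0,0]]' 1 |grep -E "force"
python3 -c "
from h import *
plan(deck(-.0185,-.0255,.0145))"
```

```text
contact_force: [-0.0, 0.2, 0.2]
finger_force: 0.0
clock 16.55 shift/25mm in tool [-0.282 -0.283  1.804] then rot/pi [ 0.0024 -0.002   0.003 ] deg 0.77 tcp deck [-0.0118 -0.0187  0.0597] F deck [0.2 0.2 0.2] open 1.004 ff 0.0
```

```bash

python3 -m pendant '[[-0.14,-0.14,0,0.0024,-0.002,0.003],[-0.14,-0.14,0,0,0,0],[0,0,0.4,0,0,0],[0,0,0.4,0,0,0],[0,0,0.4,0,0,0]]' 1 |grep -E "force"
python3 -m pendant '[[0,0,0.4,0,0,0],[0,0,0.2,0,0,0],[0,0,0,0,0,0],[0,0,0,0,0,0]]' 1 |grep -E "force"
python3 -c "
from h import *
plan(deck(-.0185,-.0255,.0145))
p,d=optics.snapshot('scene');cv2.imwrite('pics/c.png',cv2.resize(p[150:280,220:360],None,fx=4,fy=4))"
```

```text
contact_force: [-0.1, -0.1, 0.2]
finger_force: 0.0
contact_force: [0.0, -0.4, -0.5]
finger_force: 0.0
clock 17.3 shift/25mm in tool [ 0.014  0.047 -0.028] then rot/pi [-0.0004 -0.0002 -0.0004] deg 0.11 tcp deck [-0.0197 -0.0258  0.0138] F deck [-0.4 -0.4 -0.4] open 1.0 ff 0.0
```

View pics/c.png

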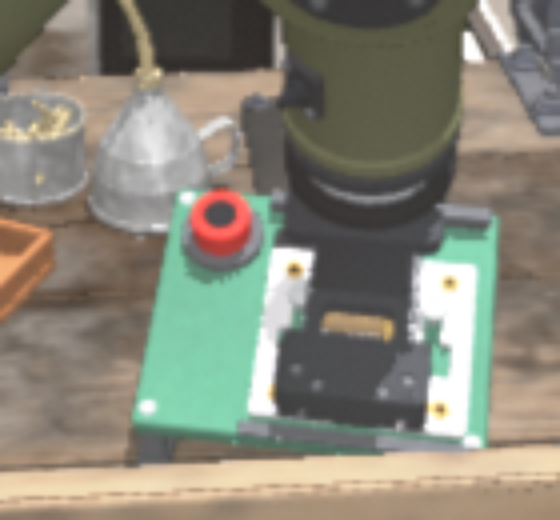

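The bar at (357,325) lies between the open fingers, and the catch is still down. Closing the gripper.

```bash

python3 -m pendant '[[0,0.02,0,0,0,0],[0,0.02,0,0,0,0],[0,0,0,0,0,0],[0,0,0,0,0,0],[0,0,0,0,0,0]]' -1 45 |grep -E "force|open"
python3 -m pendant '[[0,0,0,0,0,0],[0,0,0,0,0,0],[0,0,0,0,0,0]]' |grep -E "force|open"
python3 -m pendant '[[0,0,-0.06,0,0,0],[0,0,-0.06,0,0,0],[0,0,0,0,0,0],[0,0,0,0,0,0]]' |grep -E "force|open"
python3 -c "
from h import *
plan(deck(.009,-.0255,.0175))"
```

```text
contact_force: [-0.1, 0.5, 0.3]
opening: 0.647
finger_force: 0.0
contact_force: [-0.0, 0.4, -1.3]
opening: 0.419
finger_force: 0.0
contact_force: [-1.4, -1.5, 3.6]
opening: 0.2
finger_force: 45.0
clock 18.35 shift/25mm in tool [ 0.031  1.1   -0.002] then rot/pi [-0.0003  0.0001 -0.0003] deg 0.08 tcp deck [-0.0185 -0.0262  0.0175] F deck [-0.2 -0.5  4.1] open 0.2 ff 45.0
```

```bash

python3 -m pendant '[[0,0,-0.06,0,0,0],[0,0,0,0,0,0],[0,0,0,0,0,0]]' |grep -E "contact"
python3 -c "
from h import *
plan(deck(.009,-.0255,.0175))"
python3 -m pendant '[[0,0,-0.06,0,0,0],[0,0,0,0,0,0],[0,0,0,0,0,0]]' |grep -E "contact"
python3 -c "
from h import *
plan(deck(.009,-.0255,.0175))"
```

```text
contact_force: [-0.1, -0.0, -4.2]
clock 18.6 shift/25mm in tool [0.039 1.12  0.037] then rot/pi [-0.0006  0.0001 -0.0005] deg 0.14 tcp deck [-0.019  -0.0264  0.0185] F deck [-1.9  0.  -3.7] open 0.198 ff 45.0
contact_force: [0.6, -0.4, -4.2]
clock 18.85 shift/25mm in tool [0.033 1.117 0.102] then rot/pi [-0.0005  0.0001 -0.0005] deg 0.12 tcp deck [-0.0189 -0.0263  0.0201] F deck [-1.5 -0.6 -3.9] open 0.197 ff 45.0
```

The template's full weight (4.2 N) now hangs on the gripper, clear of the deck. Sliding it up the slope.

```bash

python3 -m pendant '[[0.01,0.2,0,0,0,0],[0.01,0.2,0,0,0,0],[0.01,0.2,0,0,0,0],[0,0,0,0,0,0]]' |grep -E "contact"
python3 -m pendant '[[0,0.2,0,0,0,0],[0,0.2,0,0,0,0],[0,0.08,0,0,0,0],[0,0,0,0,0,0],[0,0,0,0,0,0]]' |grep -E "contact"
python3 -c "
from h import *
plan(deck(.009,-.0255,.12));print(r.get_state()['q'].round(2))"
```

```text
contact_force: [0.0, 0.3, -4.4]
contact_force: [0.0, -0.0, -4.1]
clock 19.6 shift/25mm in tool [-1.000e-03  7.000e-03 -3.992e+00] then rot/pi [-0.0002  0.0001 -0.0003] deg 0.06 tcp deck [ 0.0088 -0.0255  0.0202] F deck [-1.7 -0.  -3.7] open 0.202 ff 45.0
[ 0.41  0.95 -0.82  2.14  1.99  0.46 -1.41]
```

```bash

python3 -m pendant '[[0,0,-0.1,0,0,0],[0,0,-0.15,0,0,0],[0,0,-0.2,0,0,0],[0,0,0,0,0,0]]' |grep -E "contact|opening"
python3 -m pendant '[[0,0,-0.3,0,0,0],[0,0,-0.5,0,0,0],[0,0,-0.7,0,0,0],[0,0,0,0,0,0]]' |grep -E "contact|opening"
python3 -m pendant '[[0,0,-0.7,0,0,0],[0,0,-0.7,0,0,0],[0,0,-0.7,0,0,0],[0,0,0,0,0,0],[0,0,0,0,0,0]]' |grep -E "contact|opening"
cat > tray.py <<'E'
from search import *
from h import plan,C,A
ty=np.radians(16.25);TC=np.array([.4845,.3635])
def Tt(sg=1): 
    y=np.array([np.cos(ty),np.sin(ty),0]);return np.c_[np.cross(y,[0,0,-1]),y,[0,0,-1]]
plan(np.array([*TC,.2]),Tt())
q=r.get_state()['q'].copy();print(q.round(2))
for o in("tr","rt"):
    for z in(.24,.2):
        pp=[];a=seg(q,np.array([*TC,z]),Tt(),o,pp)
        if a is None: print(o,z,"fail",len(pp));continue
        bq=seg(a,np.array([*TC,.03]),Tt(),"t",pp); print(o,z,a.round(2),None if bq is None else bq.round(2),len(pp))
E
python3 tray.py
```

```text
contact_force: [0.1, 0.5, -4.2]
opening: 0.2
contact_force: [-0.5, 0.1, -5.2]
opening: 0.195
contact_force: [0.8, 1.1, -4.9]
opening: 0.199
clock 20.68 shift/25mm in tool [12.552  4.334  1.467] then rot/pi [ 0.1381 -0.0172  0.0804] deg 28.93 tcp deck [ 0.009  -0.0259  0.1217] F deck [-0.9  0.5 -5. ] open 0.199 ff 45.0
[ 0.4   0.67 -0.67  2.2   1.68  0.21 -1.18]
tr 0.24 fail 14
tr 0.2 fail 14
rt 0.24 fail 0
rt 0.2 fail 0
```

The template is free: the underside is about 0.1 m above the deck. Next I'll find a path to the tray that keeps clear of the wrist singularity.

```bash
cat > tray2.py <<'E'
import search
from tray import *
from multiprocessing import Pool
src=open('search.py').read()
def Ty(f):
    T=Tt(); return T@rz(f)
def work(seed):
    rng=np.random.default_rng(seed);out=[];q0=r_q
    for _ in range(25):
        V=np.array([rng.uniform(.32,.56),rng.uniform(-.05,.42),rng.uniform(.2,.4)])
        if np.linalg.norm(V[:2])<.38: continue
        T=RD@R.from_euler('z',rng.normal(0,.7)).as_matrix()@R.from_rotvec(rng.normal(0,[.35,.35,0])).as_matrix()
        if T[2,2]>-.75: continue
        o=["tr","rt"][rng.integers(2)];o2=["tr","rt"][rng.integers(2)];pp=[]
        q=seg(q0,V,T,o,pp)
        if q is None: continue
        f=[0,180][rng.integers(2)]
        a=seg(q,np.array([*TC,.15]),Ty(f),o2,pp)
        if a is None: continue
        n=len(pp);b=seg(a,np.array([*TC,.02]),Ty(f),"t",pp)
        if b is None: continue
        z=np.array([fkf(x)[0] for x in pp]); 
        if z[:n-8,2].min()<.14 or z[:,0].max()>.58: continue
        out.append((len(pp),min(np.minimum(x-lo,hi-x).min() for x in pp),V,T,o,o2,f,b))
    return out
r_q=r.get_state()['q'].copy()
if __name__=="__main__":
    with Pool(4) as P: res=sum(P.map(work,range(200)),[])
    res.sort(key=lambda t:t[0]-200*min(t[1],.15)); print(len(res)); pickle.dump(res[:30],open('tr.pkl','wb'))
    for x in res[:6]: print(x[0],x[1].round(3),x[2].round(3),x[4:7],x[7].round(2),"tilt",np.degrees(np.arccos(-x[3][2,2])).round(0))
E
timeout 200 python3 tray2.py
```

```text
clock 20.68 shift/25mm in tool [12.552  4.334  1.467] then rot/pi [ 0.1381 -0.0172  0.0804] deg 28.93 tcp deck [ 0.009  -0.0259  0.1217] F deck [-0.9  0.5 -5. ] open 0.199 ff 45.0
[ 0.4   0.67 -0.67  2.2   1.68  0.21 -1.18]
tr 0.24 fail 14
tr 0.2 fail 14
rt 0.24 fail 0
rt 0.2 fail 0
724
27 0.176 [0.548 0.242 0.274] ('tr', 'rt', 0) [-0.39  1.05 -0.61  1.74  0.92  0.67 -1.24] tilt 12.0
27 0.161 [0.532 0.206 0.29 ] ('tr', 'tr', 0) [-0.38  1.05 -0.62  1.74  0.93  0.68 -1.25] tilt 16.0
28 0.298 [0.472 0.253 0.222] ('rt', 'tr', 0) [-0.27  1.13 -0.86  1.73  1.12  0.86 -1.39] tilt 25.0
28 0.217 [0.471 0.137 0.249] ('rt', 'tr', 0) [-0.38  1.05 -0.62  1.74  0.93  0.68 -1.25] tilt 20.0
29 0.199 [0.559 0.283 0.238] ('tr', 'tr', 0) [-0.36  1.06 -0.67  1.74  0.98  0.72 -1.28] tilt 3.0
29 0.205 [0.503 0.286 0.253] ('tr', 'rt', 0) [-0.36  1.06 -0.67  1.74  0.98  0.72 -1.28] tilt 22.0
```

```bash
cat > rows.py <<'E'
from tray2 import *
def show(q,P,T,o):
    for c in o:
        p,M=fkf(q)
        if c=="t":
            d=M.T@(P-p)/.025;n=int(np.ceil(max(np.abs(d).max()/.9,np.linalg.norm(d)/1.3,1)));u=np.r_[d/n,0,0,0]
        else:
            w=R.from_matrix(M.T@T).as_rotvec()/np.pi;n=int(np.ceil(max(np.linalg.norm(w)/.036,1)));u=np.r_[0,0,0,w/n]
        pp=[];q=seg(q,P,T,c,pp); print(c,n,u.round(4).tolist(),None if q is None else q.round(2))
    return q
E
python3 - <<'E' | tail -5
from rows import *
x=pickle.load(open('tr.pkl','rb'))[2]
q=show(r_q,x[2],x[3],x[4]);q=show(q,np.array([*TC,.15]),Ty(x[6]),x[5])
print((x[3].T@Ty(0)).round(2).tolist())
E
```

```text
r 3 [0.0, 0.0, 0.0, 0.0042, -0.0226, 0.0189] [ 0.3   0.68 -0.78  2.24  1.73  0.57 -1.57]
t 10 [0.8959, 0.0562, -0.2447, 0.0, 0.0, 0.0] [-0.19  0.65 -0.89  2.19  1.43  0.82 -1.8 ]
t 5 [0.8833, 0.1343, 0.5699, 0.0, 0.0, 0.0] [-0.41  0.85 -0.83  2.02  1.5   0.93 -1.91]
r 4 [0.0, 0.0, 0.0, 0.0328, 0.0096, 0.0025] [-0.21  0.96 -0.99  1.69  0.92  1.03 -1.25]
[[0.99, -0.01, 0.12], [0.05, 0.92, -0.4], [-0.11, 0.4, 0.91]]
```

```bash

python3 -m pendant '[[0,0,0,0.0042,-0.0226,0.0189],[0,0,0,0.0042,-0.0226,0.0189],[0,0,0,0.0042,-0.0226,0.0189],[0.9,0.056,-0.245,0,0,0],[0.9,0.056,-0.245,0,0,0]]' >/dev/null
python3 -m pendant '[[0.9,0.056,-0.245,0,0,0],[0.9,0.056,-0.245,0,0,0],[0.9,0.056,-0.245,0,0,0],[0.9,0.056,-0.245,0,0,0],[0.9,0.056,-0.245,0,0,0]]' >/dev/null
python3 -m pendant '[[0.9,0.056,-0.245,0,0,0],[0.9,0.056,-0.245,0,0,0],[0.9,0.056,-0.245,0,0,0],[0,0,0,0,0,0]]' >/dev/null
python3 -m pendant '[[0.88,0.134,0.57,0,0,0],[0.88,0.134,0.57,0,0,0],[0.88,0.134,0.57,0,0,0],[0.88,0.134,0.57,0,0,0],[0.88,0.134,0.57,0,0,0]]' >/dev/null
python3 -m pendant '[[0,0,0,0.0328,0.0096,0.0025],[0,0,0,0.0328,0.0096,0.0025],[0,0,0,0.0328,0.0096,0.0025],[0,0,0,0.0328,0.0096,0.0025],[0,0,0,0,0,0]]' >/dev/null
python3 -m pendant '[[0,0,0,0,0,0],[0,0,0,0,0,0],[0,0,0,0,0,0]]'
python3 - <<'E' | tail -4
from rows import *
plan(np.array([*TC,.06]),Ty(0)); q=show(r_q,np.array([*TC,.06]),Ty(0),"rt")
import cv2
from h import optics
p,d=optics.snapshot('top');cv2.imwrite('pics/d.png',cv2.resize(p[130:290,130:370],None,fx=3,fy=3))
E
```

```text
clock: 22.93
tool_pos: [0.4817, 0.3643, 0.1497]
eef_rot: [0.598, 0.801, 0.002, 0.003]
contact_force: [0.1, 0.6, -4.5]
opening: 0.197
finger_force: 45.0
rt 0.2 [-0.2   0.9  -1.02  1.64  0.84  1.1  -1.18] [-0.27  1.11 -0.86  1.73  1.1   0.87 -1.37] 12
clock 22.93 shift/25mm in tool [-0.053  0.073  3.587] then rot/pi [0.0023 0.0009 0.0013] deg 0.5 tcp deck [0.0943 0.2899 0.0394] F deck [-1.5  0.5 -4.3] open 0.197 ff 45.0
r 1 [0.0, 0.0, 0.0, 0.0023, 0.0009, 0.0013] [-0.22  0.95 -0.98  1.69  0.92  1.02 -1.24]
t 4 [-0.0157, 0.0247, 0.8966, 0.0, 0.0, 0.0] [-0.26  1.07 -0.89  1.73  1.05  0.9  -1.33]
```

View pics/d.png

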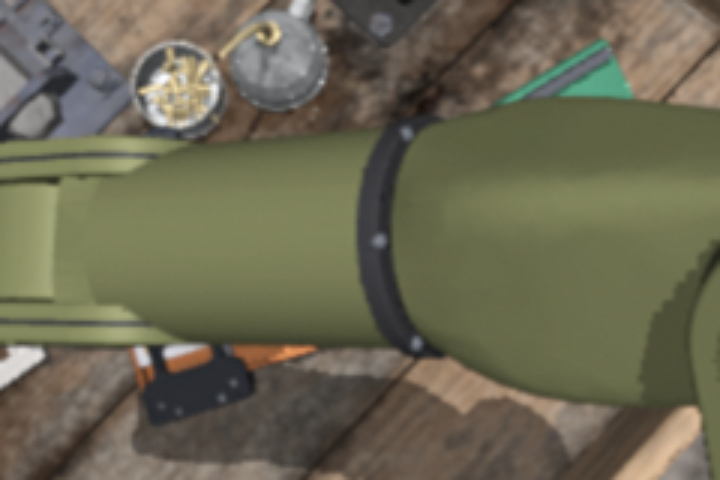

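The top view is blocked by the forearm; only a tray edge shows at (280,352), and the tin and oil can are undisturbed. The pose numbers agree with the plan, so I'll lower the template.

```bash

python3 -m pendant '[[-0.01,0.03,0,0.0023,0.0009,0.0013],[-0.02,0.025,0.9,0,0,0],[-0.02,0.025,0.9,0,0,0],[0,0,0.9,0,0,0],[0,0,0.9,0,0,0]]' >/dev/null
python3 -m pendant '[[0,0,0.4,0,0,0],[0,0,0.4,0,0,0],[0,0,0.2,0,0,0],[0,0,0,0,0,0],[0,0,0,0,0,0]]'
python3 tray.py | head -1
```

```text
clock: 23.82
tool_pos: [0.4862, 0.3641, 0.0359]
eef_rot: [0.602, 0.799, 0.001, -0.001]
contact_force: [-0.0, 0.4, -5.1]
opening: 0.201
finger_force: 45.0
clock 23.82 shift/25mm in tool [ 0.009 -0.065 -6.565] then rot/pi [ 0.0002 -0.0007 -0.0013] deg 0.26 tcp deck [ 0.0496  0.2874 -0.0652] F deck [-2.   0.4 -4.7] open 0.201 ff 45.0
```

```bash

python3 -m pendant '[[0,-0.05,0.15,0,0,0],[0,0,0.15,0,0,0],[0,0,0,0,0,0],[0,0,0,0,0,0]]' |grep -E "tool|contact"
python3 -m pendant '[[0,0,0.08,0,0,0],[0,0,0.08,0,0,0],[0,0,0,0,0,0],[0,0,0,0,0,0]]'|grep -E "tool|contact"
python3 -m pendant '[[0,0,0.06,0,0,0],[0,0,0,0,0,0],[0,0,0,0,0,0]]'|grep -E "tool|contact"
```

```text
tool_pos: [0.4847, 0.363, 0.0276]
contact_force: [1.0, -0.8, -4.6]
tool_pos: [0.4847, 0.3631, 0.0235]
contact_force: [-1.0, 0.1, -4.4]
tool_pos: [0.4847, 0.3632, 0.0233]
contact_force: [-1.4, -2.9, 5.4]
```

It touched down at TCP z 0.0233, as predicted. Releasing.

```bash

python3 -m pendant '[[0,0,0,0,0,0],[0,0,0,0,0,0],[0,0,0,0,0,0],[0,0,0,0,0,0],[0,0,0,0,0,0]]' -0.1 |grep -E "contact|open"
python3 -m pendant '[[0,0,-0.3,0,0,0],[0,0,-0.7,0,0,0],[0,0,-0.9,0,0,0],[0,0,-0.9,0,0,0],[0,0,-0.9,0,0,0]]' |grep -E "contact|open"
python3 -m pendant '[[0,0,-0.9,0,0,0],[0,0,-0.4,0,0,0],[0,0,0,0,0,0],[0,0,0,0,0,0]]' -1
python3 - <<'E' | tail -12
from rows import *
q=r_q; Ph=deck(.04,.0575,.07)
for vz in(.15,.2,.222,.25):
  for o in("tr","rt"):
    for o2 in("tr","rt"):
      x=pickle.load(open('tr.pkl','rb'))[2]; pp=[]
      a=seg(q,np.array([x[2][0],x[2][1],vz]),x[3],o,pp)
      if a is None: continue
      b=seg(a,Ph,RD,o2,pp)
      if b is None: continue
      print(vz,o,o2,len(pp),b.round(2),min(np.minimum(y-lo,hi-y).min() for y in pp).round(2))
for o in("tr","rt"):
    pp=[];b=seg(q,deck(.04,.0575,.11),RD,o,pp);print("direct",o,None if b is None else (b.round(2),len(pp)))
E
```

```text
contact_force: [0.4, 0.2, -0.3]
opening: 0.453
contact_force: [0.0, -0.1, 0.9]
opening: 0.449
clock: 25.9
tool_pos: [0.4849, 0.3628, 0.147]
eef_rot: [0.602, 0.799, 0.0, -0.0]
contact_force: [0.5, -0.6, 0.0]
opening: 0.171
finger_force: 0.0
0.15 rt tr 19 [ 0.17  0.75 -0.69  2.21  1.99  0.36 -1.66] 0.3
0.15 rt rt 19 [ 0.15  0.74 -0.64  2.21  2.04  0.33 -1.71] 0.24
0.2 rt tr 18 [ 0.19  0.76 -0.71  2.21  1.96  0.38 -1.64] 0.33
0.2 rt rt 19 [ 0.19  0.76 -0.72  2.21  1.96  0.39 -1.63] 0.29
0.222 rt tr 18 [ 0.19  0.76 -0.72  2.21  1.96  0.39 -1.63] 0.33
0.222 rt rt 19 [ 0.21  0.77 -0.76  2.21  1.93  0.41 -1.6 ] 0.31
0.25 tr tr 18 [ 0.25  0.79 -0.82  2.21  1.89  0.45 -1.55] 0.34
0.25 tr rt 19 [ 0.28  0.81 -0.88  2.21  1.85  0.5  -1.51] 0.33
0.25 rt tr 19 [ 0.2   0.76 -0.72  2.21  1.95  0.39 -1.62] 0.34
0.25 rt rt 20 [ 0.23  0.78 -0.79  2.21  1.91  0.43 -1.57] 0.32
direct tr None
direct rt None
```

```bash
python3 - <<'E' | tail -4
from rows import *
x=pickle.load(open('tr.pkl','rb'))[2]
q=show(r_q,np.array([x[2][0],x[2][1],.25]),x[3],"tr");q=show(q,deck(.04,.0575,.07),RD,"rt")
E
```

```text
t 5 [-0.8149, -0.3449, -0.8249, 0.0, 0.0, 0.0] [ 0.04  0.76 -1.1   1.8   0.77  1.08 -1.08]
r 4 [0.0, 0.0, 0.0, -0.0328, -0.0096, -0.0028] [-0.17  0.59 -0.9   2.15  1.32  0.82 -1.66]
r 3 [0.0, 0.0, 0.0, -0.0045, 0.0228, -0.0164] [ 0.04  0.59 -0.97  2.21  1.45  0.56 -1.49]
t 7 [-0.8121, -0.2107, 0.5046, 0.0, 0.0, 0.0] [ 0.28  0.81 -0.88  2.21  1.85  0.5  -1.51]
```

```bash

python3 -m pendant '[[-0.815,-0.345,-0.825,0,0,0],[-0.815,-0.345,-0.825,0,0,0],[-0.815,-0.345,-0.825,0,0,0],[-0.815,-0.345,-0.825,0,0,0],[-0.815,-0.345,-0.825,0,0,0]]' -1 >/dev/null
python3 -m pendant '[[0,0,0,-0.0328,-0.0096,-0.0028],[0,0,0,-0.0328,-0.0096,-0.0028],[0,0,0,-0.0328,-0.0096,-0.0028],[0,0,0,-0.0328,-0.0096,-0.0028]]' >/dev/null
python3 -m pendant '[[0,0,0,-0.0045,0.0228,-0.0164],[0,0,0,-0.0045,0.0228,-0.0164],[0,0,0,-0.0045,0.0228,-0.0164],[0,0,0,0,0,0],[0,0,0,0,0,0]]' >/dev/null
python3 -m pendant '[[-0.81,-0.21,0.5,0,0,0],[-0.81,-0.21,0.5,0,0,0],[-0.81,-0.21,0.5,0,0,0],[-0.81,-0.21,0.5,0,0,0]]' >/dev/null
python3 -m pendant '[[-0.81,-0.21,0.5,0,0,0],[-0.81,-0.21,0.5,0,0,0],[-0.81,-0.21,0.5,0,0,0]]' >/dev/null
python3 -m pendant '[[0,0,0,0,0,0],[0,0,0,0,0,0],[0,0,0,0,0,0]]' |grep clock
python3 -c "
from h import *
plan(deck(.04,.0575,.03));print(r.get_state()['q'].round(2))"
```

```text
clock: 27.9
clock 27.9 shift/25mm in tool [-0.142  0.145  1.623] then rot/pi [-0.0017 -0.0014 -0.0085] deg 1.58 tcp deck [0.0367 0.061  0.0706] F deck [0.7 1.  0.3] open 0.005 ff 0.0
[ 0.28  0.82 -0.89  2.21  1.85  0.51 -1.53]
```

```bash

python3 -m pendant '[[-0.14,0.145,0,-0.0017,-0.0014,-0.0085],[0,0,0.5,0,0,0],[0,0,0.6,0,0,0],[0,0,0.52,0,0,0],[0,0,0,0,0,0]]' |grep contact
python3 -m pendant '[[0,0,0.09,0,0,0],[0,0,0.09,0,0,0],[0,0,0.09,0,0,0],[0,0,0.09,0,0,0],[0,0,0.09,0,0,0]]' |grep contact
python3 -m pendant '[[0,0,0.09,0,0,0],[0,0,0,0,0,0],[0,0,0,0,0,0]]' |grep contact
python3 -c "
from h import *
plan(deck(.04,.0575,.012))"
```

```text
contact_force: [0.3, -0.3, 0.3]
contact_force: [-3.2, -2.2, 7.6]
contact_force: [-2.6, -2.0, 7.1]
clock 28.98 shift/25mm in tool [ 0.063 -0.001  0.221] then rot/pi [0.0003 0.0004 0.0001] deg 0.1 tcp deck [0.04   0.0559 0.0175] F deck [ 0.1 -0.4  7.8] open -0.0 ff 3.8
```

```bash

python3 -m pendant '[[0,0,0.09,0,0,0],[0,0,0.09,0,0,0],[0,0,0.06,0,0,0],[0,0,0.05,0,0,0],[0,0,0,0,0,0]]' |grep contact
python3 -c "
from h import *
plan(deck(.04,.0575,.012))"
```

```text
contact_force: [-11.1, -7.8, 27.4]
clock 29.4 shift/25mm in tool [ 0.061 -0.001  0.014] then rot/pi [0.0007 0.0009 0.0006] deg 0.23 tcp deck [0.04   0.056  0.0123] F deck [-0.7 -1.  30.6] open 0.005 ff 15.0
```

```bash

python3 -m pendant '[[0,0,-0.1,0,0,0],[0,0,-0.3,0,0,0],[0,0,-0.8,0,0,0],[0,0,-0.9,0,0,0],[0,0,-0.9,0,0,0]]' |grep contact
python3 -m pendant '[[0,-0.6,-0.6,0,0,0],[0,-0.6,-0.6,0,0,0],[0,0,0,0,0,0],[0,0,0,0,0,0]]' 
cat > fin.py <<'E'
from h import *
exec(open('catch.py').read().split("cv2.imwrite")[0].replace("from h import *",""))
ty=np.radians(16.25);Tr=np.array([[np.cos(ty),-np.sin(ty)],[np.sin(ty),np.cos(ty)]]);TC=np.array([.4845,.3635])
for n,b in(("scene",(135,190,240,250)),("top",(155,180,250,270))):
    p,d=optics.snapshot(n); w=mask(p,(0,0,150),(180,60,255),b); P=pts(n,uvs(cv2.erode(w,np.ones((2,2)))),d)
    P=P[(P[:,2]<.03)&(np.abs((P[:,:2]-TC)@Tr).max(1)<.075)]
    if len(P)>10:
        c=P.mean(0);nn=np.linalg.svd(P-c)[2][2]; rc=cv2.minAreaRect((((P[:,:2]-TC)@Tr)*1000).astype(np.float32)); print(n,len(P),"z",np.percentile(P[:,2],[5,50,95]).round(4),"tilt",np.degrees(np.arccos(abs(nn[2]))).round(1),"rect in tray",np.round(rc[0],1),np.round(rc[1],1),round(rc[2],1))
    cv2.imwrite(f'pics/e_{n}.png',p)
a=cv2.imread('pics/e_scene.png')[140:280,120:360]; cv2.imwrite('pics/e.png',cv2.resize(a,None,fx=3,fy=3))
E
python3 fin.py
```

```text
contact_force: [-0.5, -0.2, -0.3]
clock: 30.15
tool_pos: [0.5092, 0.1068, 0.1822]
eef_rot: [0.481, 0.849, 0.188, 0.108]
contact_force: [0.7, 0.4, -0.0]
opening: 0.005
finger_force: 0.0
scene 3 red height pct50/95 [0.0348 0.0365]
top 105 red height pct50/95 [0.0369 0.0401]
scene 637 z [0.0072 0.0112 0.0131] tilt 0.4 rect in tray [-2.  -1.7] [108.5 100.6] 89.1
top 1170 z [0.0087 0.0119 0.0147] tilt 0.2 rect in tray [-1.6  0.4] [ 99.8 110.3] 0.1
```

View pics/e.png

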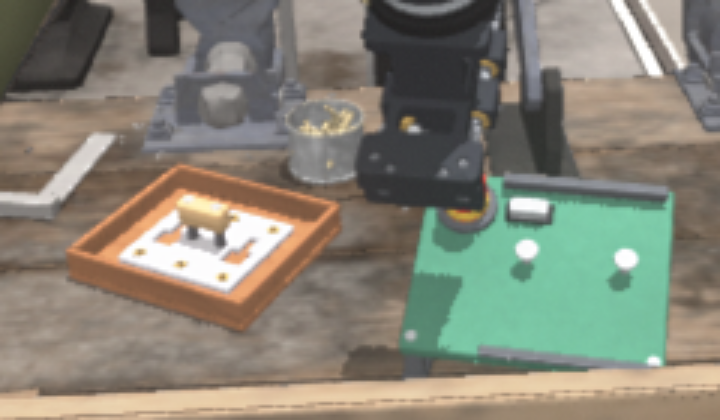

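The template lies flat in the tray at (205,250), grip up: within about 2 mm of centre, tilt under 0.5°, top face at 12 mm. The stand is empty and the catch is up, with the yellow band at (467,210), the dog at (530,210) and the plunger top at about 38 mm. The arm is clear of everything.

```bash
python3 -c "
from plant import r
print(r.finish_job())"
```

```text
the job is handed in; nothing more can be done
None
```

The job is handed in at about 30 s on the clock: the template lies flat, grip up, in the tray, the empty stand's catch has popped up again, and the oil can and rivet tin were left alone (no verdict was returned).

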